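Load and lock the run deck of a thermal cycler

ROBOT

A 6-joint arm with a two-finger parallel gripper is mounted at the origin on the work surface. World frame = base frame: x ahead of the robot, y to its left, z up, the work surface at z = 0. Lengths are in m, angles in rad, forces in N, time in s.
With the tool pointing down it reaches from about 0.375 to 0.925 m from the base axis. Payload 5.7 kg.
Tool frame: the origin (TCP) lies at the very end of the fingers, on their centre line; the grasp point (between the pads) lies 19 mm behind it; z points along the fingers, y is the line along which they close (so a half turn about z gives the same grasp; the last joint's range is limited). The gripper opens to 88 mm and grips with 3 to 60 N. Pads are 20 mm wide; open, the fingers measure 115 mm over their backs; the gripper's body (75 mm by 178 mm) begins 61 mm behind the grasp point.
Start: joints at [-1.433, 0.359, 1.51, -0, 1.272, -0.115], TCP at [0.15, -0.581, 0.223] pointing down, gripper open.
Joint ranges: [-2.97, 2.97], [-1.01, 2.36], [0.21, 2.38], [-0.96, 4.11], [0.2, 2.71], [-2.98, 2.98]. Speed limits (rad/s): [2.39, 2.39, 3.14, 3.14, 3.14, 3.14].

INTERFACE

Orientations are given as [roll, pitch, yaw] about the fixed x, y, z axes, in that order (R = Rz(yaw) Ry(pitch) Rx(roll)).
In Python, from cell import readout, eyes, r, search_frame, outline_of, pinpoint gives the robot as it stands.
- The arm moves only by the tool carry_out, never from a script. Its argument "steps" is a list of rows, each a list of 7 numbers: the closure, from 0 (fully open) to 1 (shut), then the shift along the tool's x, y, z in m, then the turn, a rotation vector about the tool's x, y, z in rad. A call has 1 to 10 rows; each row shifts and turns the commanded pose from where the row before left it, along the tool's axes as they then stand; what a row does not reach is not made up. A row lasts 1/8 s, in which the tool goes at most 62.5 mm and 10.7 degrees, less where a joint would pass 70% of its speed; a pose out of reach is approached as far as the arm can. A call is refused whole if a number of a shift passes 0.0625 or a number of a turn 0.188, either way. A call with a gripper value outside its range is refused whole. The fingers move at their own pace and stop on an object; the grip force is fixed at half the most. Time passes only in rows, so rows that do not move let the fingers close. It gives the time, the measured TCP pose, the force and the opening at its end, in the units of the state.
- readout.read_state(): the state, without advancing time (a new reading comes with each control period).
- eyes.snapshot(name): name is "scene" or "top" or "wrist"; returns the picture (384x512x3 uint8, red, green, blue); there is no depth.
- eyes.camera_params(name): a dict with "K" (3x3 intrinsics, pixels), "distortion" ([k1, k2, p1, p2, k3] as OpenCV has them; the pictures are not rectified), "R" (3x3) and "t" (3): a world point X has camera coordinates R X + t. Camera axes: x right, y down, z forward; pixel columns grow to the right and rows downward; lengths in m; the calibration is good to about 2 mm. A picture is of the moment at which its call begins: read the wrist's pose just before it. camera_params takes no time and is no camera call; for the wrist camera it gives the pose at the moment of the call.
- r.close_job(): hands the job in, once; it reports no verdict.
Trained networks look in the newest picture that a camera, given by its name, has taken for a name from the list of things; names that differ only in an ending like _2 or _b are one class to them, and where a whole thing is asked for, a point or a joint stands for the part that bears it (a point fixed in the world has none). Each returns a list of dicts, best first, with "conf" (0 to 1); they miss things now and then, are a little off and sometimes report something else, mostly with a low value. They report only what shows in the picture. A call takes as long as a camera call. They do not tell look-alikes from the thing itself.
- search_frame(camera, target): "centre" ([x, y, z] in m, in world coordinates, good to about 4 mm: the middle of the surface that is visible of it).
- outline_of(camera, target): "region" (384x512 bool, what is visible of it).
- pinpoint(camera, target): "centre" ([x, y, z] in m, in world coordinates, good to about 4 mm: a listed point, or the origin of a listed thing).
The state is a dict: "time_s": time; "joint_positions": joint angles; "qvel": joint speeds; "effort": joint torques, N m; "position": TCP position; "tcp_rot": TCP orientation; "wrist_force": force on the tool from outside, world axes, zero at the start; "wrist_torque": the same for the moment, N m; "finger_gap": finger opening in m.
Only numpy, scipy, OpenCV 4.12 (cv2) and the standard library are available. Lean on these libraries where they do the work, as an engineer would, in place of code of your own. Each camera call takes 0.05 s, during which the arm holds its last target. There are 200 camera calls.

TASK

Get the run deck ready: set every sample carrier fully down in a nest of its own with its round window upwards, turning over those that came upside down, and push every array card upright and fully home into a free slot of the card rack. Once everything is loaded, pull the deck's sprung locking slide right out to its stop and let it return home. Leave the jar, the mouse and the tip box where they are.

Things in the scene. Friction and masses are not known exactly. Their poses are not given: they have to be found in the camera images.
- carrier1_mid (a point): Sample carrier: white plastic block 56 (its x) by 40 (its y) by 28 mm (its z), about 90 g; this point is its centre. Its top face (+z side) carries a round dark window 25 mm across in a steel ring inside a shallow 4 mm rim; its underside is a plain white face. It may lie right way up or upside down (its z axis then points down), and can stand steadily on any side. May be absent.
- carrier2_mid (a point): Sample carrier: white plastic block 56 (its x) by 40 (its y) by 28 mm (its z), about 90 g; this point is its centre. Its top face (+z side) carries a round dark window 25 mm across in a steel ring inside a shallow 4 mm rim; its underside is a plain white face. It may lie right way up or upside down (its z axis then points down), and can stand steadily on any side. May be absent.
- carrier3_mid (a point): Sample carrier: white plastic block 56 (its x) by 40 (its y) by 28 mm (its z), about 90 g; this point is its centre. Its top face (+z side) carries a round dark window 25 mm across in a steel ring inside a shallow 4 mm rim; its underside is a plain white face. It may lie right way up or upside down (its z axis then points down), and can stand steadily on any side. May be absent.
- card1_mid (a point): Array card: thin upright white plate, 5 mm thick (its x), 60 mm wide (its y), 90 mm tall (its z), about 40 g, dark panel on both faces; this point is its centre. Starts standing in the supply stand, its lower 28 mm held by the slot, the rest clear; take it by its two faces near the top. Either face may face either way. May be absent.
- card2_mid (a point): Array card: thin upright white plate, 5 mm thick (its x), 60 mm wide (its y), 90 mm tall (its z), about 40 g, dark panel on both faces; this point is its centre. Starts standing in the supply stand, its lower 28 mm held by the slot, the rest clear; take it by its two faces near the top. Either face may face either way. May be absent.
- nest1 (a point): Centre of the floor of one of the deck's three nests, 12 mm above the bench; x runs along the nest's long side, z up. A nest is 62 by 46 mm inside, with a wall 5 mm high and 5 mm thick all round; nests lie side by side, 80 mm apart along y. A seated carrier's centre is 14 mm above this point. Any carrier fits any nest, either way round.
- nest2 (a point): Centre of the floor of one of the deck's three nests, 12 mm above the bench; x runs along the nest's long side, z up. A nest is 62 by 46 mm inside, with a wall 5 mm high and 5 mm thick all round; nests lie side by side, 80 mm apart along y. A seated carrier's centre is 14 mm above this point. Any carrier fits any nest, either way round.
- nest3 (a point): Centre of the floor of one of the deck's three nests, 12 mm above the bench; x runs along the nest's long side, z up. A nest is 62 by 46 mm inside, with a wall 5 mm high and 5 mm thick all round; nests lie side by side, 80 mm apart along y. A seated carrier's centre is 14 mm above this point. Any carrier fits any nest, either way round.
- slot1 (a point): Centre of the floor of one of the two free slots of the card rack, 6 mm above the bench; the slot runs along y, its gap (8.5 mm) is along x, z up. The slot guides the card's two side edges up to 50 mm above this point, and its ribs are peaked for lead-in to 55 mm. A seated card's centre is 45 mm above this point. The slots on both sides, 18 mm away, hold fixed blanking plates whose tops are 56 mm above this point; the two free slots are 36 mm apart. Any card fits either.
- slot2 (a point): Centre of the floor of one of the two free slots of the card rack, 6 mm above the bench; the slot runs along y, its gap (8.5 mm) is along x, z up. The slot guides the card's two side edges up to 50 mm above this point, and its ribs are peaked for lead-in to 55 mm. A seated card's centre is 45 mm above this point. The slots on both sides, 18 mm away, hold fixed blanking plates whose tops are 56 mm above this point; the two free slots are 36 mm apart. Any card fits either.
- deck: Run deck: fixed aluminium plate 110 (x) by 260 (y) by 12 mm with the three nests on top; origin at the centre of its underside.
- rack: Card rack: fixed grey rack 106 (x) by 92 (y) mm, 61 mm high with its rib peaks, five slots 18 mm apart along x: first, third and fifth hold low blanking plates, second and fourth are free; origin at the centre of its underside.
- stand: Supply stand for the cards: fixed white base 80 (x) by 88 (y) mm, 34 mm high, two slots 55 mm apart along x (at x = -27.5 and +27.5 mm, floor 6 mm up); origin at the centre of its underside.
- lock_tab (a point): Middle of the part of the locking slide's tab that is free to grip: black upright tab 10 mm thick (x) by 26 mm wide (y), from 13 to 53 mm above the bench, this point 38 mm up, standing 50 mm in front (-x) of the deck plate's front edge (a guide block 10 mm high lies between). It slides along the deck's -x; this point moves with it.
- lock_slide (a joint): Travel of the deck's sprung locking slide, m: 0 is home, against the deck; grows as the tab is pulled away from the deck along the deck's -x; hard stop at 0.030. A spring draws it home: 3 N at home, 7.5 N at the stop.
- reagent: Bystander: amber jar, 54 mm across, 85 mm tall; origin at the centre of its underside.
- mouse: Bystander: black computer mouse, 100 by 60 by 33 mm; origin at the centre of its underside.
- tip_box: Bystander: closed grey pipette-tip box 85 by 120 by 48 mm; origin at the centre of its underside.
Mind the look-alikes: they are no part of the job. What is shaped like the rack but purple or yellow is not meant.

How it is judged:
By the outcome, as a careful person would: the job done as asked, in the order asked, and still so for the second after the job is handed in, with the robot touching nothing.
Of carrier1, carrier3 only 1 to 2 are there at a start; the rules pass over those that are not, and their reading is None.
Of card1, card2 only 1 to 2 are there at a start; the rules pass over those that are not, and their reading is None.
At some moment in a run one of carrier1, carrier2, carrier3 may be knocked a few centimetres aside while the robot is not near it.
It also fails if it takes over 210 s, if anything falls off the work surface, if the arm or the gripper's body presses on something with over 40 N, if the wrist force passes 120 N, or if a joint passes its speed limit or range.

## Working session

There is one attempt and no reset: what is moved stays moved. The work goes in short steps, Python scripts to look and compute and a tool call to move; the robot and the scene stay as the last step left them, time stands still between calls to the robot, and variables do not carry over. Pictures are saved under pics/ and viewed, on a budget of 14 in all, crops included, one or two more only if the job needs it, and the job is handed in when it is done.

Besides the shell and the picture viewer there is one more tool, called after "Call:" by a JSON object that holds its "fn" and its "kwargs". carry_out: Moves the arm, as the interface text tells. Its arguments: {"type":"object","properties":{"steps":{"type":"array","items":{"type":"array","items":{"type":"number"}}}},"required":["steps"]}

```bash
ls; mkdir -p pics; python3 - <<'E'
from cell import readout, eyes, r, search_frame, outline_of, pinpoint
import cv2,numpy as np
print(readout.read_state())
for c in ("scene","top"):
    im=eyes.snapshot(c); cv2.imwrite(f"pics/{c}0.png",im[:,:,::-1])
    p=eyes.camera_params(c); print(c,np.round(-p["R"].T@p["t"],3),np.round(p["R"],2).tolist(),np.round(p["K"],0).tolist())
    for n in ["carrier1_mid","card1_mid","nest1","slot1","deck","rack","stand","lock_tab","reagent","mouse","tip_box"]:
        print(n,[(np.round(d["centre"],3).tolist(),round(d["conf"],2)) for d in pinpoint(c,n)])
E
```

```text
pics
{'time_s': 0.0, 'joint_positions': array([-1.43305781e+00,  3.59491846e-01,  1.51141579e+00, -2.58503819e-05,
        1.27248368e+00, -1.15120585e-01]), 'qvel': array([ 0.00067947, -0.00021097,  0.0001905 ,  0.00107755, -0.0012309 ,
        0.00273594]), 'effort': array([ 1.96818983e-03, -5.15379417e+01, -2.70726603e+01,  6.78408751e-02,
        3.47429398e-02, -1.47702981e-04]), 'position': array([ 0.1499815 , -0.58025113,  0.22182375]), 'tcp_rot': array([-3.13980306e+00, -1.82074057e-04,  2.52866562e-01]), 'wrist_force': array([-0.98486218, -0.32532742, -1.13930467]), 'wrist_torque': array([0.03132669, 0.01522579, 0.03154722]), 'finger_gap': 0.08801734322961473}
scene [ 1.275 -0.465  0.861] [[0.53, 0.85, -0.02], [0.56, -0.37, -0.74], [-0.63, 0.38, -0.67]] [[405.0, 0.0, 248.0], [0.0, 405.0, 198.0], [0.0, 0.0, 1.0]]
carrier1_mid [([0.633, 0.016, 0.014], 0.84), ([0.539, 0.318, 0.013], 0.74)]
card1_mid [([0.404, -0.3, 0.049], 0.61), ([0.569, -0.309, -0.004], 0.36)]
nest1 [([0.541, 0.316, 0.011], 0.84), ([0.533, 0.238, 0.01], 0.81), ([0.546, 0.394, 0.015], 0.76)]
slot1 [([0.76, -0.
[... 945 characters left out ...]
3)]
slot1 [([0.551, -0.306, 0.003], 0.81), ([0.55, -0.472, 0.003], 0.79), ([0.727, -0.377, 0.006], 0.74), ([0.529, 0.237, 0.012], 0.74), ([0.521, -0.466, 0.007], 0.65), ([0.764, -0.387, 0.008], 0.63), ([0.586, -0.308, 0.006], 0.59), ([0.294, -0.428, -0.001], 0.37)]
deck [([0.54, 0.317, -0.001], 0.75), ([0.549, -0.306, 0.003], 0.34)]
rack [([0.534, -0.469, 0.001], 0.87), ([0.565, -0.31, -0.001], 0.81), ([0.743, -0.383, -0.002], 0.57)]
stand [([0.43, -0.298, -0.001], 0.69)]
lock_tab [([0.563, -0.308, 0.001], 0.47), ([0.437, 0.331, 0.039], 0.46)]
reagent [([0.294, -0.429, -0.002], 0.71)]
mouse [([0.725, 0.21, 0.001], 0.76)]
tip_box [([0.789, -0.044, -0.004], 0.9), ([0.539, 0.315, 0.014], 0.66)]
```

View pics/scene0.png

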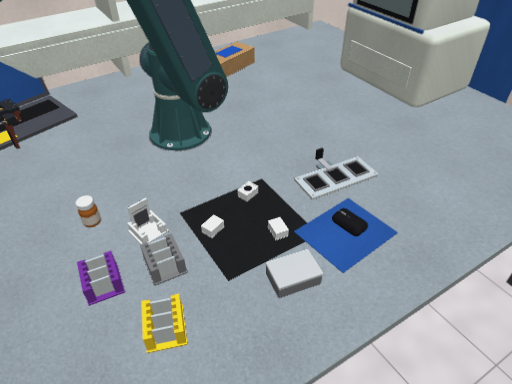

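View pics/top0.png

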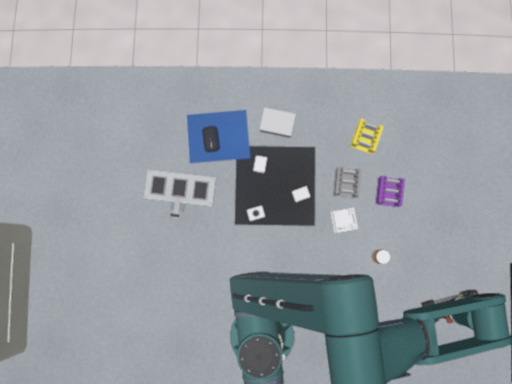

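The scene shows three white carriers on the black mat: (248,190) has its window up, while (213,226) and (278,228) look plain. One card stands in the stand's rear slot at (140,213). The grey rack is at (163,257), and the purple and yellow look-alikes are to be ignored. I'll go over the carriers and look closely.

Call:
{"fn": "carry_out", "kwargs": {"steps": [[0,0,0,0,0,0,0.127],[0,0,0,0,0,0,0.126],[0,0.035,-0.05,-0.013,0,0,0],[0,0.035,-0.05,-0.013,0,0,0],[0,0.035,-0.05,-0.013,0,0,0],[0,0.035,-0.05,-0.013,0,0,0],[0,0.035,-0.05,-0.013,0,0,0],[0,0.035,-0.05,-0.013,0,0,0],[0,0.035,-0.05,-0.013,0,0,0],[0,0.035,-0.05,-0.013,0,0,0]]}}

```text
time_s: 2.45
position: [0.431, -0.1793, 0.3274]
tcp_rot: [3.141, -0.001, -0.0]
wrist_force: [0.3, -1.7, -0.2]
finger_gap: 0.0878
```

Call:
{"fn": "carry_out", "kwargs": {"steps": [[0,0.035,-0.05,-0.013,0,0,0],[0,0.035,-0.05,-0.013,0,0,0],[0,0,0,0,0,0,0],[0,0,0,0,0,0,0]]}}

```text
time_s: 2.95
position: [0.4997, -0.0811, 0.3523]
tcp_rot: [3.141, 0.001, 0.001]
wrist_force: [0.3, -0.2, -0.1]
finger_gap: 0.0875
```

```bash
cat > h.py <<'E'
from cell import readout, eyes, r, search_frame, outline_of, pinpoint
import cv2,numpy as np
np.set_printoptions(suppress=True,precision=4)
def st():
    s=readout.read_state(); print("t %.2f"%s["time_s"],"pos",s["position"],"rot",s["tcp_rot"],"j",np.round(s["joint_positions"],2),"F",np.round(s["wrist_force"],1),"gap %.4f"%s["finger_gap"]); return s
def ray(p,uv):
    q=cv2.undistortPoints(np.array(uv,float).reshape(-1,1,2),np.array(p["K"]),np.array(p["distortion"])).reshape(-1,2)
    d=np.c_[q,np.ones(len(q))]@p["R"]; return -p["R"].T@p["t"],d
def plane(p,uv,z):
    c,d=ray(p,uv); return c+d*((z-c[2])/d[:,2])[:,None]
def proj(p,X):
    return cv2.projectPoints(np.array(X,float).reshape(-1,1,3),cv2.Rodrigues(np.array(p["R"]))[0],np.array(p["t"],float),np.array(p["K"]),np.array(p["distortion"]))[0].reshape(-1,2)
def snap(c,name,crop=None,scale=1):
    p=eyes.camera_params(c); im=eyes.snapshot(c); o=im[:,:,::-1]
    if crop: o=o[crop[1]:crop[3],crop[0]:crop[2]]
    cv2.imwrite("pics/"+name,cv2.resize(np.ascontiguousarray(o),None,fx=scale,fy=scale,interpolation=cv2.INTER_CUBIC)); return p,im
def pin(c,n): return [(np.round(d["centre"],3).tolist(),round(d["conf"],2)) for d in pinpoint(c,n)]
def rect(p,region,z):
    "min-area rectangle of a region laid on plane z: centre, sides, angle of long side (deg)"
    v,u=np.nonzero(region); X=plane(p,np.c_[u,v],z)[:,:2]
    (cx,cy),(w,h),a=cv2.minAreaRect((X*1000).astype(np.float32))
    if h>w: w,h,a=h,w,a+90
    return np.round([cx/1000,cy/1000],4),round(w),round(h),round((a+90)%180-90,1)
E
python3 - <<'E'
from h import *
st(); p,im=snap("wrist","w1.png"); print(-p["R"].T@p["t"],p["K"]); print(p["R"])
print(pin("wrist","carrier1_mid"))
for o in outline_of("wrist","carrier1_mid"):
    print(o["conf"],rect(p,o["region"],0.028), np.argwhere(o["region"]).mean(0))
p,im=snap("scene","s1.png",(190,170,300,245),5)
E
```

```text
t 2.95 pos [ 0.4997 -0.0811  0.3523] rot [3.1412 0.0009 0.0009] j [-0.3   0.12  1.51 -0.    1.51  1.27] F [ 0.3 -0.2 -0.1] gap 0.0875
[ 0.5798 -0.0823  0.5135] [[320.6307   0.     254.7431]
 [  0.     320.6307 193.1061]
 [  0.       0.       1.    ]]
[[ 0.0006 -1.      0.0008]
 [-0.9563 -0.0003  0.2924]
 [-0.2924 -0.0009 -0.9563]]
[([0.632, 0.021, 0.01], 0.73)]
0.82 (array([0.6296, 0.0138]), 56, 46, -10.1) [ 58.6877 186.6987]
0.43 (array([0.5008, 0.2513]), 176, 152, -5.9) [133.3447  39.2188]
```

View pics/w1.png

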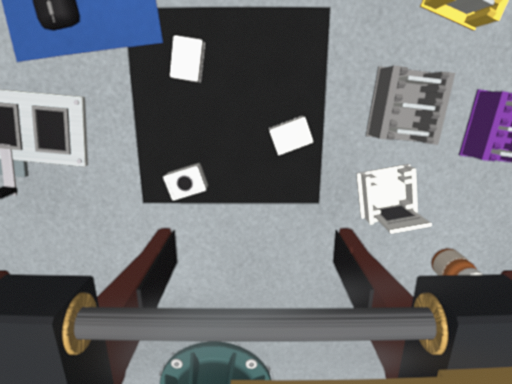

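View pics/s1.png

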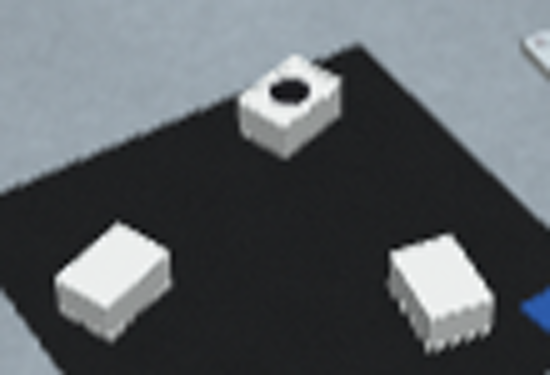

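The wrist view shows A (185,183) with its window up, B (291,135) and C (187,58) plain, so both are upside down. The card is in the stand's near slot (400,215), and the grey rack is at (410,105). Next I'll measure the top faces.

```bash
python3 - <<'E'
from h import *
p=eyes.camera_params("wrist"); im=cv2.imread("pics/w1.png")
g=im.min(2)
for th in (180,215):
  for z in (0.028,):
    n,l,s,c=cv2.connectedComponentsWithStats(((g>th)).astype(np.uint8))
    for i in range(1,n):
        if 300<s[i,4]<2500 and 130<c[i,0]<330 and c[i,1]<205: print(th,np.round(c[i]),s[i,4],rect(p,l==i,z))
    
for (u,v) in [(185,58),(182,70),(187,80),(187,85),(291,135),(295,150)]: print((u,v),im[v,u])
for c in ("wrist",): print({n:pin(c,n) for n in("nest1","slot1","card1_mid","rack","stand")})
E
```

```text
180 [186.  58.] 1188 (array([0.6309, 0.0141]), 56, 40, -9.3)
180 [291. 135.] 1017 (array([ 0.5211, -0.1383]), 56, 41, -69.1)
180 [184. 183.] 731 (array([0.4482, 0.0273]), 57, 42, -72.7)
215 [185.  58.] 1138 (array([0.6309, 0.0142]), 55, 39, -9.3)
215 [291. 136.] 963 (array([ 0.521 , -0.1383]), 55, 40, -69.1)
215 [184. 183.] 657 (array([0.4482, 0.0274]), 56, 40, -72.6)
(185, 58) [250 250 250]
(182, 70) [250 250 250]
(187, 80) [124 125 126]
(187, 85) [38 38 37]
(291, 135) [250 250 250]
(295, 150) [51 51 50]
{'nest1': [([0.537, 0.32, 0.017], 0.94), ([0.588, -0.308, 0.006], 0.67), ([0.527, 0.241, 0.009], 0.58)], 'slot1': [([0.588, -0.308, 0.008], 0.84), ([0.551, -0.473, 0.006], 0.83), ([0.521, -0.47, 0.005], 0.62), ([0.548, -0.309, 0.008], 0.56)], 'card1_mid': [([0.4, -0.304, 0.05], 0.76)], 'rack': [([0.534, -0.467, 0.003], 0.74), ([0.568, -0.308, -0.001], 0.67), ([0.586, -0.309, 0.006], 0.58)], 'stand': [([0.424, -0.297, 0.003], 0.97)]}
```

Call:
{"fn": "carry_out", "kwargs": {"steps": [[0,0,0,0,0,0,-0.151],[0,0,0,0,0,0,-0.151],[0,-0.0034,-0.0238,0.0465,0,0,0],[0,-0.0034,-0.0238,0.0465,0,0,0],[0,-0.0034,-0.0238,0.0465,0,0,0],[0,-0.0034,-0.0238,0.0465,0,0,0],[0,-0.0034,-0.0238,0.0465,0,0,0],[0,0,0,0,0,0,0],[0,0,0,0.04,0,0,0],[0,0,0,0.04,0,0,0]]}}

```text
time_s: 4.65
position: [0.4522, 0.0266, 0.0415]
tcp_rot: [3.139, -0.006, 0.302]
wrist_force: [-0.2, 0.8, 0.2]
finger_gap: 0.0886
```

```bash
cat >> h.py <<'E'
from scipy.spatial.transform import Rotation as Ro
def RT(yaw,th=0): return Ro.from_euler("z",yaw)*Ro.from_euler("x",np.pi)*Ro.from_euler("y",th)
def to(xyz,yaw,th=0,cur=None):
    "tool shift now (shift first), then the turn, from cur (measured by default)"
    s=readout.read_state(); R=Ro.from_euler("xyz",s["tcp_rot"]); P=s["position"]
    if cur: P,R=np.array(cur[0]),RT(*cur[1])
    T=RT(yaw,th); print("shift",np.round(R.inv().apply(np.array(xyz)-P),4),"turn",np.round((R.inv()*T).as_rotvec(),3),"shift if turned first",np.round(T.inv().apply(np.array(xyz)-P),4))
E
python3 - <<'E'
from h import *
st(); to((0.4482,0.0273,0.010),.302)
p,im=snap("wrist","w2.png")
g=im.min(2)
n,l,s,c=cv2.connectedComponentsWithStats((g>200).astype(np.uint8))
for i in range(1,n):
    if s[i,4]>500: print(np.round(c[i]),s[i,4],rect(p,l==i,.028))
E
```

```text
t 4.65 pos [0.4522 0.0266 0.0415] rot [ 3.1391 -0.0056  0.3018] j [-0.09  0.42  2.01 -0.    0.7   1.18] F [-0.2  0.8  0.2] gap 0.0886
shift [-0.0038 -0.002   0.0314] turn [ 0.003 -0.006 -0.   ] shift if turned first [-0.0036 -0.0019  0.0315]
[ 8. 40.] 1546 (array([0.5096, 0.1824]), 62, 13, -5.5)
[ 78. 136.] 37187 (array([0.4698, 0.1361]), 176, 86, 4.0)
[505. 209.] 871 (array([ 0.5139, -0.1106]), 47, 12, 33.1)
[238. 261.] 9301 (array([0.4383, 0.0254]), 115, 73, -72.8)
[251. 362.] 9835 (array([ 0.3615, -0.0014]), 186, 37, -71.8)
```

Call:
{"fn": "carry_out", "kwargs": {"steps": [[0,0,0,0.03,0,0,0],[0,0,0,0,0,0,0],[1,0,0,0,0,0,0],[1,0,0,0,0,0,0],[1,0,0,0,0,0,0],[1,0,0,0,0,0,0]]}}

```text
time_s: 5.45
position: [0.4489, 0.0277, 0.0109]
tcp_rot: [3.141, -0.001, 0.302]
wrist_force: [-2.0, 1.5, 7.0]
finger_gap: 0.0557
```

Call:
{"fn": "carry_out", "kwargs": {"steps": [[1,0,0,0,0,0,0],[1,0,0,-0.03,0,0,0],[1,0,0,-0.06,0,0,0],[1,0.0375,-0.035,-0.02,0,0,0],[1,0.0375,-0.035,-0.02,0,0,0],[1,0.0375,-0.035,-0.02,0,0,0],[1,0.0375,-0.035,-0.02,0,0,0],[1,0,-0.034,-0.04,0,0,0],[1,0,-0.034,-0.04,0,0,0],[1,0,0,0,0,0,-0.168]]}}

```text
time_s: 6.7
position: [0.5309, 0.2738, 0.2638]
tcp_rot: [-3.141, -0.006, 0.476]
wrist_force: [-0.3, -0.3, -1.6]
finger_gap: 0.0557
```

Call:
{"fn": "carry_out", "kwargs": {"steps": [[1,0,0,0,0,0,-0.168],[1,0,0,0,0,0,-0.168],[1,0,0,0,0,0,-0.168],[1,0,0,0,0,0,-0.168],[1,0,0,0,0,0,-0.168],[1,0,0,0,0,0,-0.165],[1,0,0,0,0,0,0],[1,0,0,0,0,0,0]]}}

```text
time_s: 7.7
position: [0.5297, 0.2707, 0.26]
tcp_rot: [-3.141, 0.0, 1.472]
wrist_force: [0.0, -0.3, -0.8]
finger_gap: 0.0558
```

```bash
python3 - <<'E'
from h import *
st()
p,im=snap("wrist","w3.png")
print(pin("wrist","nest1"),pin("wrist","deck"),pin("wrist","lock_tab"))
n,l,s,c=cv2.connectedComponentsWithStats((im.max(2)<70).astype(np.uint8))
for i in range(1,n):
    if s[i,4]>300: print("dark",np.round(c[i]),s[i,4],rect(p,l==i,.012))
E
```

```text
t 7.70 pos [0.5297 0.2707 0.26  ] rot [-3.1411  0.0002  1.4716] j [0.36 0.32 1.47 0.   1.35 0.46] F [ 0.  -0.3 -0.8] gap 0.0558
[([0.538, 0.318, 0.017], 0.84), ([0.528, 0.24, 0.009], 0.71), ([0.545, 0.397, 0.014], 0.64), ([0.537, 0.319, 0.0], 0.57)] [([0.433, 0.329, 0.038], 0.15)] []
dark [259.  53.] 2031 (array([0.5466, 0.3966]), 61, 44, -5.7)
dark [259. 122.] 1719 (array([0.5386, 0.3162]), 61, 43, -5.7)
dark [170. 124.] 313 (array([0.4282, 0.3251]), 29, 18, 84.2)
dark [258. 184.] 1471 (array([0.5305, 0.236 ]), 61, 43, -5.7)
dark [406. 194.] 2933 (array([0.7278, 0.2018]), 102, 61, 9.0)
dark [ 97. 325.] 17806 (array([0.2545, 0.0288]), 434, 256, 7.8)
dark [376. 329.] 21755 (array([0.6865, 0.0128]), 541, 278, -8.2)
dark [255. 261.] 1534 (array([0.5149, 0.1222]), 66, 66, -5.7)
```

View pics/w3.png

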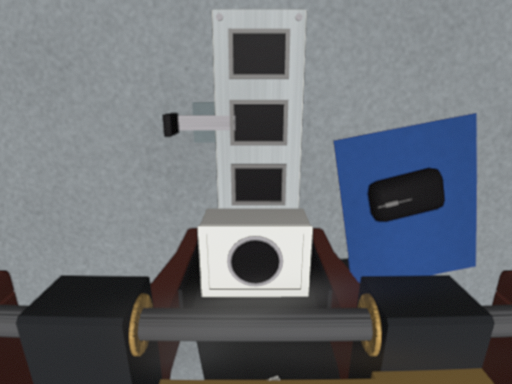

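The view shows three empty nests at (259,53), (259,122) and (258,184), with the tab at (170,124). Carrier A is held with its window up at (256,261). I'll check how it sits in the grip.

```bash
python3 - <<'E'
from h import *
st(); p=eyes.camera_params("wrist")
print(plane(p,[(255,261)],.274), "nest pts"); 
to((.5466,.397,.022+.003),1.4713); to((.5466,.397,.1),1.4713)
E
```

```text
t 7.90 pos [0.5299 0.2708 0.2602] rot [-3.1415 -0.      1.4737] j [0.36 0.32 1.47 0.   1.35 0.45] F [ 0.4  0.5 -1.2] gap 0.0556
[[0.5295 0.2682 0.274 ]] nest pts
shift [0.1272 0.0044 0.2352] turn [-0.    -0.     0.002] shift if turned first [0.1273 0.0041 0.2352]
shift [0.1273 0.0044 0.1602] turn [-0.    -0.     0.002] shift if turned first [0.1273 0.0041 0.1602]
```

Call:
{"fn": "carry_out", "kwargs": {"steps": [[1,0.0321,0.0011,0.04,0,0,0],[1,0.0321,0.0011,0.04,0,0,0],[1,0.0321,0.0011,0.04,0,0,0],[1,0.0321,0.0011,0.04,0,0,0],[1,0,0,0,0,0,0],[1,0,0,0.04,0,0,0],[1,0,0,0.02,0,0,0],[1,0,0,0.0165,0,0,0],[1,0,0,0,0,0,0],[1,0,0,0,0,0,0]]}}

```text
time_s: 9.15
position: [0.5472, 0.3983, 0.0245]
tcp_rot: [3.141, -0.001, 1.474]
wrist_force: [-0.7, -0.4, 0.0]
finger_gap: 0.0558
```

```bash
python3 - <<'E'
from h import *
st()
E
```

```text
t 9.15 pos [0.5472 0.3983 0.0245] rot [ 3.1408 -0.0007  1.4745] j [0.53 0.67 1.5  0.   0.96 0.62] F [-0.7 -0.4  0. ] gap 0.0558
```

Call:
{"fn": "carry_out", "kwargs": {"steps": [[1,0,0,0.001,0,0,0],[0,0,0,0,0,0,0],[0,0,0,0,0,0,0],[0,0,0,0,0,0,0],[0,0,0,-0.02,0,0,0],[0,0,0,-0.06,0,0,0],[0,0,0,-0.06,0,0,0],[0,-0.0536,0.0096,-0.01,0,0,0],[0,-0.0536,0.0096,-0.01,0,0,0],[0,-0.0536,0.0096,-0.01,0,0,0]]}}

```text
time_s: 10.4
position: [0.5602, 0.234, 0.1949]
tcp_rot: [3.139, -0.001, 1.476]
wrist_force: [0.9, -1.0, -0.3]
finger_gap: 0.088
```

Call:
{"fn": "carry_out", "kwargs": {"steps": [[0,-0.0536,0.0096,-0.005,0,0,0],[0,-0.0536,0.0096,-0.005,0,0,0],[0,-0.0536,0.0096,0,0,0,0],[0,-0.0536,0.0096,0,0,0,0],[0,0,0,0,0,0,0.164],[0,0,0,0,0,0,0.164],[0,0,0,0,0,0,0.164],[0,0,0,0,0,0,0.164],[0,0,0,0,0,0,0.164],[0,0,0,0,0,0,0.164]]}}

```text
time_s: 11.65
position: [0.5778, 0.0182, 0.2042]
tcp_rot: [3.141, -0.001, 0.485]
wrist_force: [0.3, -0.5, 0.7]
finger_gap: 0.0877
```

Call:
{"fn": "carry_out", "kwargs": {"steps": [[0,0,0,0,0,0,0.164],[0,0,0,0,0,0,0.164],[0,0,0,0,0,0,0.164],[0,0,0,0,0,0,0.16],[0,0,0,0,0,0,0],[0,0,0,0,0,0,0]]}}

```text
time_s: 12.4
position: [0.5777, 0.0183, 0.2035]
tcp_rot: [-3.141, -0.001, -0.158]
wrist_force: [0.2, 0.1, -0.2]
finger_gap: 0.0879
```

```bash
cat >> h.py <<'E'
def whites(z,name="wt.png"):
    p,im=snap("wrist",name)
    n,l,s,c=cv2.connectedComponentsWithStats((im.min(2)>200).astype(np.uint8))
    for i in range(1,n):
        a=rect(p,l==i,z)
        if s[i,4]>300 and 25<a[2]<70 and a[1]<75: print("white px",np.round(c[i]),s[i,4],*a)
    return p,im
def zt(yaw,th): return RT(yaw,th).apply([0,0,1])
def at(c,e,yaw,th,cur=None):
    "TCP so that carrier centre c lies e behind the TCP"
    X=np.array(c)+e*zt(yaw,th); print("TCP",X); to(X,yaw,th,cur)
E
python3 - <<'E'
from h import *
st(); p,im=whites(.028,"w4.png")
at((.631,.014,.014),.006,-.162,.436)
at((.631,.014,.014),-.094,-.162,.436)
E
```

```text
t 12.40 pos [0.5777 0.0183 0.2035] rot [-3.1414 -0.001  -0.1581] j [-0.09  0.34  1.58  0.    1.21  1.64] F [ 0.2  0.1 -0.2] gap 0.0879
white px [214.  23.] 1567 [0.7279 0.0335] 68 44 67.7
white px [247. 122.] 2144 [0.631  0.0159] 56 40 -10.3
white px [398. 200.] 1725 [ 0.5221 -0.1365] 56 41 -69.4
TCP [0.6335 0.0136 0.0086]
shift [ 0.0558 -0.0042  0.1947] turn [-0.001  0.435  0.003] shift if turned first [-0.0316 -0.0044  0.2001]
TCP [0.5918 0.0204 0.0992]
shift [ 0.0136 -0.0043  0.1041] turn [-0.001  0.435  0.003] shift if turned first [-0.0316 -0.0044  0.1001]
```

Call:
{"fn": "carry_out", "kwargs": {"steps": [[0,0,0,0,0,0.145,0.005],[0,0,0,0,0,0.145,0.005],[0,0,0,0,0,0.145,0.004],[0,-0.0158,-0.0025,0.05,0,0,0],[0,-0.0158,-0.0025,0.05,0,0,0],[0,0,0,0,0,0,0],[0,0,0,0.05,0,0,0],[0,0,0,0.035,0,0,0],[0,0,0,0,0,0,0]]}}

```text
time_s: 13.58
position: [0.6308, 0.0154, 0.0261]
tcp_rot: [3.141, -0.428, -0.175]
wrist_force: [0.3, 0.1, 1.1]
finger_gap: 0.0881
```

```bash
python3 - <<'E'
from h import *
st(); at((.631,.015,.014),.006,-.174,.436)
E
```

```text
t 13.57 pos [0.6308 0.0154 0.0261] rot [ 3.1413 -0.4278 -0.1754] j [-0.05  0.54  1.99 -0.26  0.2   1.93] F [0.3 0.1 1.1] gap 0.0881
TCP [0.6335 0.0146 0.0086]
shift [-0.0047  0.0004  0.0171] turn [ 0.001  0.008 -0.001] shift if turned first [-0.0048  0.0004  0.017 ]
```

```bash
python3 - <<'E'
from h import *
at((.631,.015,.014),.006,-.174,.34)
E
```

```text
TCP [0.633  0.0147 0.0083]
shift [-0.0053  0.0004  0.0171] turn [ 0.001 -0.088 -0.001] shift if turned first [-0.0038  0.0004  0.0175]
```

Call:
{"fn": "carry_out", "kwargs": {"steps": [[0,0,0,0,0,-0.088,0],[0,-0.0038,0,0.008,0,0,0],[0,0,0,0.0095,0,0,0],[0,0,0,0,0,0,0]]}}

```text
time_s: 14.08
position: [0.6301, 0.0155, 0.0069]
tcp_rot: [3.142, -0.338, -0.176]
wrist_force: [-0.1, 0.6, -0.8]
finger_gap: 0.0876
```

```bash
python3 - <<'E'
from h import *
st();at((.631,.015,.014),.006,-.174,.34)
E
```

```text
t 14.07 pos [0.6301 0.0155 0.0069] rot [ 3.1415 -0.3379 -0.1756] j [-0.06  0.57  1.92 -0.12  0.31  1.79] F [-0.1  0.6 -0.8] gap 0.0876
TCP [0.633  0.0147 0.0083]
shift [ 0.0033  0.0003 -0.0003] turn [ 0.001  0.002 -0.001] shift if turned first [ 0.0033  0.0004 -0.0003]
```

Call:
{"fn": "carry_out", "kwargs": {"steps": [[0,0.003,0,0,0,0,0],[0,0,0,0,0,0,0],[1,0,0,0,0,0,0],[1,0,0,0,0,0,0],[1,0,0,0,0,0,0],[1,0,0,0,0,0,0],[1,0,0,0,0,0,0],[1,0,0,0,0,0,0]]}}

```text
time_s: 15.08
position: [0.6343, 0.015, 0.0087]
tcp_rot: [-3.141, -0.339, -0.176]
wrist_force: [0.3, 0.2, 0.3]
finger_gap: 0.04
```

Call:
{"fn": "carry_out", "kwargs": {"steps": [[1,0.0133,0,-0.0377,0,0,0],[1,0.0133,0,-0.0377,0.0533,0,-0.151],[1,0.0133,0,-0.0377,0.0533,0,-0.151],[1,0,0,0,0.0533,0,-0.151],[1,0,0,0,0.0533,0,-0.151],[1,0,0,0,0.0533,0,-0.151],[1,0,0,0,0.0533,0,-0.151],[1,0,0,0,0,0,0]]}}

```text
time_s: 16.08
position: [0.6348, 0.0133, 0.1211]
tcp_rot: [-3.141, -0.337, 0.752]
wrist_force: [0.6, 0.3, -0.6]
finger_gap: 0.0402
```

```bash
python3 - <<'E'
from h import *
st();at((.5,0,.12),.006,.785,-1.222); at((.5,0,.031),.006,.785,-1.222)
E
```

```text
t 16.07 pos [0.6348 0.0133 0.1211] rot [-3.1408 -0.3373  0.752 ] j [-0.26  0.43  1.76  0.4   0.81  0.3 ] F [ 0.6  0.3 -0.6] gap 0.0402
TCP [ 0.496  -0.004   0.1179]
shift [-0.1078 -0.0823 -0.0344] turn [-0.016 -1.559 -0.032] shift if turned first [-0.0348 -0.0859  0.1048]
TCP [ 0.496  -0.004   0.0289]
shift [-0.1372 -0.0822  0.0495] turn [-0.016 -1.559 -0.032] shift if turned first [ 0.0488 -0.0859  0.1352]
```

Call:
{"fn": "carry_out", "kwargs": {"steps": [[1,-0.036,-0.0274,-0.0115,0,0,0],[1,-0.036,-0.0274,-0.0115,0,0,0],[1,-0.036,-0.0274,-0.0115,0,0,0],[1,0,0,0,0,-0.1735,0],[1,0,0,0,0,-0.1735,0],[1,0,0,0,0,-0.1735,0],[1,0,0,0,0,-0.1735,0],[1,0,0,0,0,-0.1735,0],[1,0,0,0,0,-0.1735,0]]}}

```text
time_s: 17.2
position: [0.4953, -0.001, 0.1176]
tcp_rot: [-3.139, 0.671, 0.759]
wrist_force: [0.0, -0.1, -0.3]
finger_gap: 0.0397
```

Call:
{"fn": "carry_out", "kwargs": {"steps": [[1,0,0,0,0,-0.1735,0],[1,0,0,0,0,-0.1735,0],[1,0,0,0,0,-0.1735,0],[1,0,0,0,0,0,0],[1,0,0,0,0,0,0]]}}

```text
time_s: 17.82
position: [0.4945, -0.0018, 0.1174]
tcp_rot: [-3.127, 1.186, 0.773]
wrist_force: [0.1, -0.5, -1.3]
finger_gap: 0.0398
```

```bash
python3 - <<'E'
from h import *
st(); at((.5,0,.030),.006,.752,-1.225); snap("scene","s2.png",(180,130,330,245),5)
E
```

```text
t 17.82 pos [ 0.4945 -0.0018  0.1174] rot [-3.1266  1.1855  0.7727] j [ 0.22  0.97  1.24 -0.54  2.    1.1 ] F [ 0.1 -0.5 -1.3] gap 0.0398
TCP [ 0.4959 -0.0039  0.028 ]
shift [0.0827 0.0029 0.0339] turn [ 0.004 -0.039  0.008] shift if turned first [0.084  0.0024 0.0306]
```

View pics/s2.png

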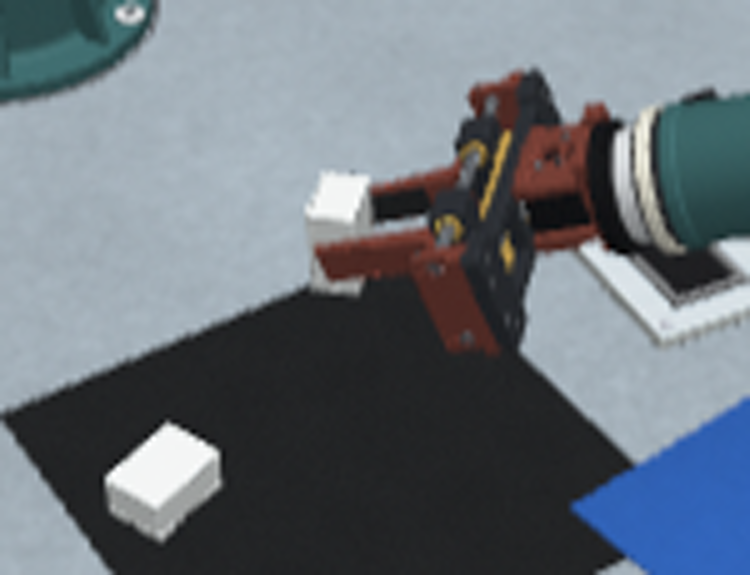

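The scene crop shows the carrier held standing on its end at (340,230), tilted by the gripper as planned, with B untouched at (160,480). Now I'll set it down.

Call:
{"fn": "carry_out", "kwargs": {"steps": [[1,0,0,0,0,-0.039,0.008],[1,0.028,0.001,0.01,0,0,0],[1,0.028,0.001,0.01,0,0,0],[1,0.02,0,0.007,0,0,0],[1,0,0,0,0,0,0],[1,0.006,0,0.002,0,0,0],[1,0,0,0,0,0,0]]}}

```text
time_s: 18.75
position: [0.4961, -0.0031, 0.0307]
tcp_rot: [3.141, 1.227, 0.755]
wrist_force: [-0.3, -0.8, -1.2]
finger_gap: 0.0397
```

```bash
python3 - <<'E'
from h import *
st(); at((.5,0,.028),.006,.76,-1.225)
E
```

```text
t 18.75 pos [ 0.4961 -0.0031  0.0307] rot [3.1412 1.2273 0.7554] j [ 0.22  1.12  1.2  -0.54  1.95  1.16] F [-0.3 -0.8 -1.2] gap 0.0397
TCP [ 0.4959 -0.0039  0.026 ]
shift [0.0042 0.0005 0.0022] turn [-0.004  0.002 -0.002] shift if turned first [0.0042 0.0005 0.0022]
```

Call:
{"fn": "carry_out", "kwargs": {"steps": [[1,0.0028,0,0.001,0,0,0],[1,0.0014,0,0.0005,0,0,0],[1,0,0,0,0,0,0],[0.2,0,0,0,0,0,0],[0,0,0,0,0,0,0],[0,0,0,0,0,0,0]]}}

```text
time_s: 19.5
position: [0.4958, -0.0032, 0.0259]
tcp_rot: [-3.141, 1.228, 0.757]
wrist_force: [-0.1, -0.8, -0.0]
finger_gap: 0.0663
```

Call:
{"fn": "carry_out", "kwargs": {"steps": [[0,0,0,-0.02,0,0,0],[0,0,0,-0.05,0,0,0],[0,-0.03,0,-0.05,0,0,0],[0,-0.03,0,-0.05,0,0.173,0],[0,-0.02,0,-0.03,0,0.173,0],[0,0,0,0,0,0.173,0],[0,0,0,0,0,0.173,0],[0,0,0,0,0,0.173,0],[0,0,0,0,0,0.173,0],[0,0,0,0,0,0.173,0]]}}

```text
time_s: 20.75
position: [0.6098, 0.1039, 0.1729]
tcp_rot: [3.14, 0.01, 0.756]
wrist_force: [0.1, 0.4, -0.9]
finger_gap: 0.0876
```

```bash
python3 - <<'E'
from h import *
st(); p,im=whites(.056,"w5.png")
E
```

```text
t 20.75 pos [0.6098 0.1039 0.1729] rot [3.1401 0.0105 0.7556] j [ 0.06  0.44  1.52 -0.01  1.19  0.88] F [ 0.1  0.4 -0.9] gap 0.0876
white px [348. 359.] 1157 [ 0.5351 -0.1093] 51 37 -69.5
white px [255. 361.] 1170 [ 0.4625 -0.0356] 50 37 43.1
```

View pics/w5.png

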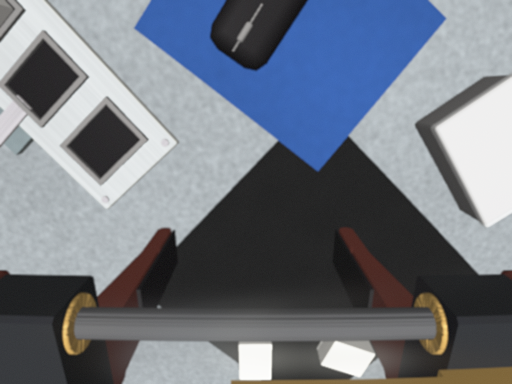

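C is hidden partly by the gripper at (255,361), so I'll back off and up for a clear look.

Call:
{"fn": "carry_out", "kwargs": {"steps": [[0,-0.04,0,-0.04,0,0,0],[0,-0.05,0,-0.04,0,0,0],[0,-0.05,0,-0.02,0,0,0],[0,-0.05,0,0,0,0,0],[0,0,0,0,0,0,0]]}}

```text
time_s: 21.42
position: [0.471, -0.0259, 0.2744]
tcp_rot: [-3.141, 0.019, 0.753]
wrist_force: [0.7, 0.1, 0.3]
finger_gap: 0.0877
```

```bash
python3 - <<'E'
from h import *
st(); p,im=whites(.056,"w6.png")
u=(im.min(2)>90); 
cv2.imwrite("pics/w6c.png",cv2.resize(im[60:384,120:420,::-1],None,fx=1.8,fy=1.8,interpolation=cv2.INTER_CUBIC))
E
```

```text
t 21.43 pos [ 0.471  -0.0259  0.2744] rot [-3.1407  0.0192  0.7529] j [-0.19  0.13  1.69 -0.02  1.33  0.63] F [0.7 0.1 0.3] gap 0.0877
white px [123.  11.] 943 [0.4919 0.1843] 61 31 -48.2
white px [472.  11.] 1202 [ 0.7535 -0.0921] 74 33 -44.5
white px [341. 185.] 1250 [ 0.5222 -0.1251] 53 38 -69.0
white px [256. 187.] 1268 [ 0.4474 -0.051 ] 53 38 43.1
```

View pics/w6c.png

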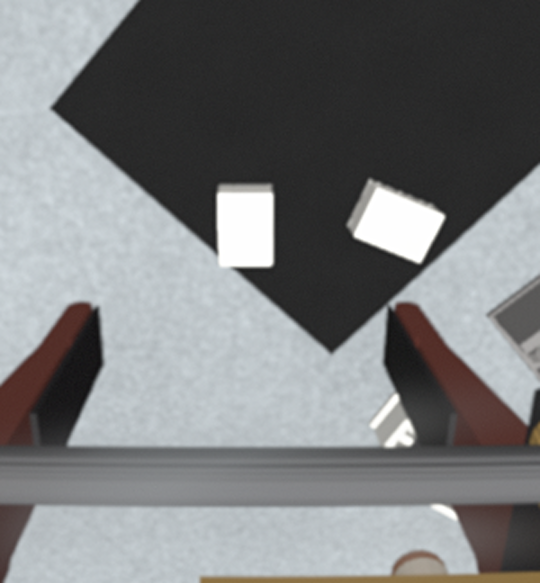

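The view shows the carrier lying flat, plain face up, at (245,225) in the crop. It toppled over or was knocked, and it has moved about 8 cm. I'll redo its first stage with a 35°/55° tilt split.

```bash
python3 - <<'E'
from h import *
st(); p,im=whites(.028,"w7.png")
at((.4415,-.0568,.014),-.085,.753,.611)
E
```

```text
t 21.48 pos [ 0.4726 -0.025   0.2743] rot [-3.141   0.0177  0.7536] j [-0.19  0.13  1.69 -0.01  1.33  0.63] F [ 1.6  0.1 -0.1] gap 0.0880
white px [123.  12.] 1030 [0.49   0.1961] 71 35 -48.2
white px [340. 186.] 1251 [ 0.5216 -0.1365] 57 41 -69.1
white px [255. 189.] 1232 [ 0.4405 -0.0561] 58 41 44.0
TCP [ 0.4059 -0.0901  0.0836]
shift [-0.091   0.0016  0.1921] turn [-0.001  0.628  0.002] shift if turned first [-0.1865  0.0017  0.102 ]
```

```bash
python3 - <<'E'
from h import *
at((.4405,-.0561,.014),-.08,.768,-.96)
E
```

```text
TCP [ 0.4876 -0.0106  0.0599]
shift [ 0.0234 -0.0004  0.2139] turn [-0.007 -0.943 -0.012] shift if turned first [ 0.1869 -0.0002  0.1067]
```

Call:
{"fn": "carry_out", "kwargs": {"steps": [[0,0,0,0,0,-0.157,-0.002],[0,0,0,0,0,-0.157,-0.002],[0,0,0,0,0,-0.157,-0.002],[0,0,0,0,0,-0.157,-0.002],[0,0,0,0,0,-0.157,-0.002],[0,0,0,0,0,-0.157,-0.002],[0,0.0467,0,0.0267,0,0,0],[0,0.0467,0,0.0267,0,0,0],[0,0.0467,0,0.0267,0,0,0],[0,0,0,0,0,0,0]]}}

```text
time_s: 22.78
position: [0.4821, -0.0124, 0.1095]
tcp_rot: [-3.124, 0.965, 0.782]
wrist_force: [0.3, -0.1, 0.5]
finger_gap: 0.0876
```

```bash
python3 - <<'E'
from h import *
st(); at((.4405,-.0561,.014),-.08,.768,-.96);at((.4405,-.0561,.014),.004,.768,-.96); p,im=whites(.028,"w8.png")
E
```

```text
t 22.77 pos [ 0.4821 -0.0124  0.1095] rot [-3.1235  0.9653  0.7824] j [ 0.19  0.84  1.37 -0.47  1.79  1.1 ] F [ 0.3 -0.1  0.5] gap 0.0876
TCP [ 0.4876 -0.0106  0.0599]
shift [0.0438 0.0031 0.0239] turn [-0.006  0.005  0.008] shift if turned first [0.0436 0.0025 0.0242]
TCP [ 0.4381 -0.0584  0.0117]
shift [0.0442 0.0036 0.1079] turn [-0.006  0.005  0.008] shift if turned first [0.0436 0.0025 0.1082]
white px [400. 154.] 1545 [ 0.5232 -0.1338] 58 42 -69.1
white px [385. 191.] 396 [ 0.4594 -0.2227] 69 68 10.8
```

Now align, advance and grip.

Call:
{"fn": "carry_out", "kwargs": {"steps": [[0,0.0436,0.0027,0.024,-0.006,0.005,0.008],[0,0,0,0,0,0,0],[0,0,0,0.04,0,0,0],[0,0,0,0.03,0,0,0],[0,0,0,0,0,0,0]]}}

```text
time_s: 23.45
position: [0.4474, -0.0518, 0.0256]
tcp_rot: [3.134, 0.955, 0.759]
wrist_force: [0.3, -0.2, 0.3]
finger_gap: 0.0878
```

```bash
python3 - <<'E'
from h import *
st(); at((.4405,-.0561,.014),.004,.768,-.96)
E
```

```text
t 23.45 pos [ 0.4474 -0.0518  0.0256] rot [3.1344 0.9554 0.7593] j [ 0.14  0.91  1.5  -0.5   1.58  1.17] F [ 0.3 -0.2  0.3] gap 0.0878
TCP [ 0.4381 -0.0584  0.0117]
shift [ 0.0048 -0.0017  0.0171] turn [ 0.    -0.005 -0.005] shift if turned first [ 0.0049 -0.0017  0.0171]
```

Call:
{"fn": "carry_out", "kwargs": {"steps": [[0,0.0037,-0.0015,0.0085,0,0,0],[0,0,0,0.0085,0,0,0],[0,0,0,0,0,0,0],[1,0,0,0,0,0,0],[1,0,0,0,0,0,0],[1,0,0,0,0,0,0],[1,0,0,0,0,0,0],[1,0,0,0,0,0,0],[1,0,0,0,0,0,0]]}}

```text
time_s: 24.58
position: [0.4385, -0.0582, 0.0103]
tcp_rot: [3.135, 0.954, 0.76]
wrist_force: [-0.1, 0.1, 0.8]
finger_gap: 0.0398
```

```bash
python3 - <<'E'
from h import *
st(); at((.51,.02,.11),.004,.768,.611); at((.51,.02,.028),.004,.768,.611)
E
```

```text
t 24.57 pos [ 0.4385 -0.0582  0.0103] rot [3.1345 0.954  0.7605] j [ 0.13  0.92  1.53 -0.51  1.54  1.19] F [-0.1  0.1  0.8] gap 0.0398
TCP [0.5117 0.0216 0.1067]
shift [-0.0162 -0.0064 -0.1439] turn [ 0.004  1.565 -0.003] shift if turned first [ 0.1438 -0.0066 -0.017 ]
TCP [0.5117 0.0216 0.0247]
shift [ 0.0507 -0.0067 -0.0965] turn [ 0.004  1.565 -0.003] shift if turned first [ 0.0968 -0.0066  0.0502]
```

Call:
{"fn": "carry_out", "kwargs": {"steps": [[1,-0.015,0,-0.02,0,0,0],[1,-0.001,-0.002,-0.04,0,0,0],[1,0,-0.002,-0.042,0,0,0],[1,0,-0.002,-0.042,0,0.174,0],[1,0,0,0,0,0.174,0],[1,0,0,0,0,0.174,0],[1,0,0,0,0,0.174,0],[1,0,0,0,0,0.174,0],[1,0,0,0,0,0.174,0]]}}

```text
time_s: 25.7
position: [0.5123, 0.0214, 0.1076]
tcp_rot: [3.135, -0.096, 0.767]
wrist_force: [-1.4, 0.1, -1.7]
finger_gap: 0.0399
```

Call:
{"fn": "carry_out", "kwargs": {"steps": [[1,0,0,0,0,0.174,0],[1,0,0,0,0,0.174,0],[1,0,0,0,0,0.173,0],[1,0,0,0,0,0,0],[1,0,0,0,0,0,0]]}}

```text
time_s: 26.32
position: [0.5079, 0.028, 0.1034]
tcp_rot: [-3.117, -0.477, 0.769]
wrist_force: [0.6, 0.0, -0.8]
finger_gap: 0.0399
```

```bash
python3 - <<'E'
from h import *
st(); at((.51,.02,.031),.004,.768,.611)
E
```

```text
t 26.32 pos [0.5079 0.028  0.1034] rot [-3.117  -0.4775  0.7695] j [-0.43  0.33  2.1   0.75  0.69 -0.22] F [ 0.6  0.  -0.8] gap 0.0399
TCP [0.5117 0.0216 0.0277]
shift [-0.0363  0.0088  0.0662] turn [-0.025  0.134 -0.   ] shift if turned first [-0.0449  0.0072  0.061 ]
```

Call:
{"fn": "carry_out", "kwargs": {"steps": [[1,0,0,0,-0.012,0.067,0],[1,0,0,0,-0.012,0.067,0],[1,-0.015,0.002,0.02,0,0,0],[1,-0.015,0.002,0.02,0,0,0],[1,-0.014,0.002,0.02,0,0,0],[1,0,0,0,0,0,0],[1,0,0,0,0,0,0]]}}

```text
time_s: 27.2
position: [0.5114, 0.0237, 0.0296]
tcp_rot: [-3.141, -0.614, 0.771]
wrist_force: [-0.6, -0.7, -1.8]
finger_gap: 0.0399
```

```bash
python3 - <<'E'
from h import *
st(); at((.51,.02,.028),.004,.768,.611)
E
```

```text
t 27.20 pos [0.5114 0.0237 0.0296] rot [-3.1407 -0.6139  0.7706] j [-0.53  0.55  2.22  1.31  0.61 -0.93] F [-0.6 -0.7 -1.8] gap 0.0399
TCP [0.5117 0.0216 0.0247]
shift [-0.0039  0.0017  0.0032] turn [-0.002 -0.003  0.002] shift if turned first [-0.0039  0.0017  0.0033]
```

Call:
{"fn": "carry_out", "kwargs": {"steps": [[1,-0.002,0,0.0029,0,0,0],[1,-0.0004,0,0.0006,0,0,0],[1,-0.0004,0,0.0006,0,0,0],[1,0,0,0,0,0,0],[1,0,0,0,0,0,0]]}}

```text
time_s: 27.82
position: [0.511, 0.0231, 0.0242]
tcp_rot: [-3.141, -0.614, 0.769]
wrist_force: [-1.2, -0.3, 0.9]
finger_gap: 0.0398
```

Call:
{"fn": "carry_out", "kwargs": {"steps": [[0.4,0,0,0,0,0,0],[0.3,0,0,0,0,0,0],[0.2,0,0,0,0,0,0],[0,0,0,0,0,0,0],[0,0,0,0,0,0,0]]}}

```text
time_s: 28.45
position: [0.5108, 0.0232, 0.024]
tcp_rot: [-3.14, -0.614, 0.769]
wrist_force: [-0.2, 0.1, -0.6]
finger_gap: 0.0854
```

```bash
python3 - <<'E'
from h import *
st(); snap("scene","s3.png",(180,130,330,245),5)
E
```

```text
t 28.45 pos [0.5108 0.0232 0.024 ] rot [-3.1403 -0.6137  0.7686] j [-0.54  0.57  2.23  1.33  0.61 -0.96] F [-0.2  0.1 -0.6] gap 0.0854
```

View pics/s3.png

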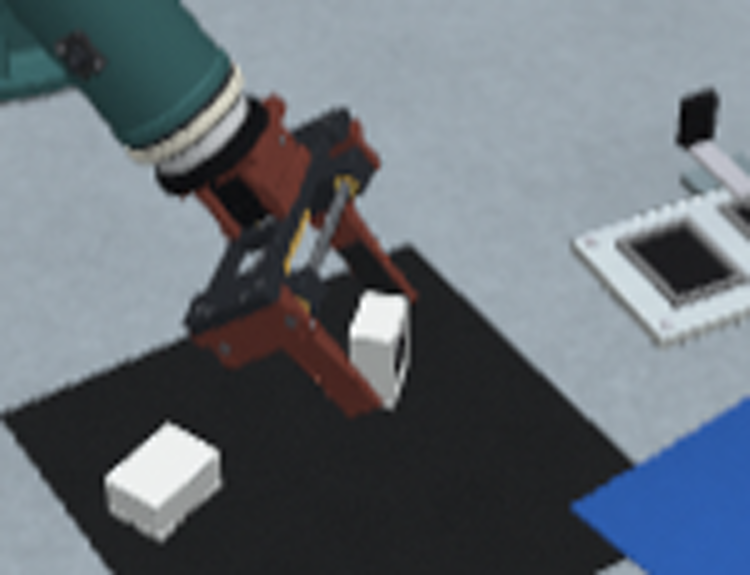

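The scene shows the carrier standing on end at (380,345), window facing outward and fingers open. Next I'll retract, swing to the outward side and regrip.

Call:
{"fn": "carry_out", "kwargs": {"steps": [[0,0,0,-0.03,0,0,0],[0,0,0,-0.05,0,0,0],[0,0.02,0,-0.06,0,0,0],[0,0.05,0,-0.03,0,0,0],[0,0.05,0,0,0,-0.15,0],[0,0.05,0,0,0,-0.15,0],[0,0.03,0,0,0,-0.15,0],[0,0,0,0,0,-0.15,0],[0,0,0,0,0,-0.15,0],[0,0,0,0,0,-0.15,0]]}}

```text
time_s: 29.75
position: [0.5397, 0.0544, 0.2469]
tcp_rot: [-3.122, 0.198, 0.788]
wrist_force: [-0.4, 0.5, -0.2]
finger_gap: 0.0878
```

Call:
{"fn": "carry_out", "kwargs": {"steps": [[0,0,0,0,0,-0.15,0],[0,0,0,0,0,-0.15,0],[0,0,0,0,0,-0.15,0],[0,0,0,0,0,-0.15,0],[0,0,0,0,0,0,0],[0,0,0,0,0,0,0]]}}

```text
time_s: 30.5
position: [0.5395, 0.054, 0.2463]
tcp_rot: [-3.112, 0.791, 0.805]
wrist_force: [-0.4, -0.1, 0.8]
finger_gap: 0.0877
```

```bash
python3 - <<'E'
from h import *
st(); at((.5084,.0205,.028),-.08,.769,-.96)
p,im=whites(.056,"w9.png")
E
```

```text
t 30.50 pos [0.5395 0.054  0.2463] rot [-3.1115  0.7912  0.8055] j [ 0.23  0.68  1.17 -0.41  1.98  0.98] F [-0.4 -0.1  0.8] gap 0.0877
TCP [0.5555 0.0661 0.0739]
shift [0.1365 0.0063 0.107 ] turn [-0.002 -0.168  0.026] shift if turned first [0.1526 0.0024 0.0826]
white px [260.  70.] 872 [0.5089 0.0201] 38 27 -46.5
white px [353. 119.] 878 [ 0.5368 -0.1044] 49 35 -69.3
```

Call:
{"fn": "carry_out", "kwargs": {"steps": [[0,0,0,0,0,-0.168,0.026],[0,0.038,0,0.0206,0,0,0],[0,0.038,0.001,0.0206,0,0,0],[0,0.038,0.001,0.0206,0,0,0],[0,0.038,0,0.0206,0,0,0],[0,0,0,0,0,0,0],[0,0,0,0,0,0,0]]}}

```text
time_s: 31.42
position: [0.5556, 0.0659, 0.0769]
tcp_rot: [3.141, 0.959, 0.766]
wrist_force: [1.3, 1.4, 0.4]
finger_gap: 0.0879
```

```bash
python3 - <<'E'
from h import *
st(); at((.5086,.0203,.028),.003,.764,-.96)
E
```

```text
t 31.43 pos [0.5556 0.0659 0.0769] rot [3.1407 0.9592 0.766 ] j [ 0.26  0.98  1.11 -0.43  1.92  1.11] F [1.3 1.4 0.4] gap 0.0879
TCP [0.5068 0.0186 0.0263]
shift [0.0025 0.0002 0.0847] turn [ 0.003 -0.001  0.001] shift if turned first [0.0026 0.0004 0.0847]
```

Call:
{"fn": "carry_out", "kwargs": {"steps": [[0,0.0025,0,0.03,0,0,0],[0,0,0,0.035,0,0,0],[0,0,0,0.0197,0,0,0],[0,0,0,0,0,0,0],[1,0,0,0,0,0,0],[1,0,0,0,0,0,0],[1,0,0,0,0,0,0],[1,0,0,0,0,0,0],[1,0,0,0,0,0,0],[1,0,0,0,0,0,0]]}}

```text
time_s: 32.67
position: [0.5059, 0.0191, 0.0238]
tcp_rot: [-3.14, 0.962, 0.769]
wrist_force: [-0.1, 0.2, -0.1]
finger_gap: 0.0399
```

```bash
python3 - <<'E'
from h import *
st(); at((.52,.04,.11),.003,.764,.611)
E
```

```text
t 32.67 pos [0.5059 0.0191 0.0238] rot [-3.1397  0.9617  0.7692] j [ 0.22  0.98  1.3  -0.45  1.74  1.16] F [-0.1  0.2 -0.1] gap 0.0399
TCP [0.5212 0.0412 0.1075]
shift [-0.0536 -0.0053 -0.0696] turn [-0.     1.573  0.004] shift if turned first [ 0.0696 -0.0053 -0.0535]
```

Call:
{"fn": "carry_out", "kwargs": {"steps": [[1,-0.03,0,-0.02,0,0,0],[1,-0.024,-0.005,-0.05,0,0,0],[1,0,0,0,0,0.157,0],[1,0,0,0,0,0.157,0],[1,0,0,0,0,0.157,0],[1,0,0,0,0,0.157,0],[1,0,0,0,0,0.157,0],[1,0,0,0,0,0.157,0],[1,0,0,0,0,0.13,0],[1,0,0,0,0,0.13,0]]}}

```text
time_s: 33.92
position: [0.5213, 0.0408, 0.1089]
tcp_rot: [3.141, -0.244, 0.768]
wrist_force: [-0.8, 0.9, -2.2]
finger_gap: 0.0398
```

Call:
{"fn": "carry_out", "kwargs": {"steps": [[1,0,0,0,0,0.13,0],[1,0,0,0,0,0.13,0],[1,0,0,0,0,0.11,0],[1,0,0,0,0,0,0],[1,0,0,0,0,0,0]]}}

```text
time_s: 34.55
position: [0.5205, 0.0426, 0.1074]
tcp_rot: [-3.132, -0.574, 0.766]
wrist_force: [1.5, -0.9, -0.0]
finger_gap: 0.0397
```

```bash
python3 - <<'E'
from h import *
st(); to((.52,.04,.0145),.766,.611)
E
```

```text
t 34.55 pos [0.5205 0.0426 0.1074] rot [-3.1319 -0.5744  0.7658] j [-0.45  0.35  2.14  0.95  0.68 -0.42] F [ 1.5 -0.9 -0. ] gap 0.0397
shift [-0.0523  0.0023  0.0768] turn [-0.01   0.037 -0.   ] shift if turned first [-0.0551  0.0015  0.0749]
```

Now lower, settle gently and release.

Call:
{"fn": "carry_out", "kwargs": {"steps": [[1,0,0,0,-0.01,0.037,0],[1,-0.018,0,0.025,0,0,0],[1,-0.018,0,0.025,0,0,0],[1,-0.018,0,0.025,0,0,0],[1,0,0,0,0,0,0],[1,0,0,0,0,0,0]]}}

```text
time_s: 35.3
position: [0.5203, 0.0427, 0.0158]
tcp_rot: [3.14, -0.614, 0.769]
wrist_force: [0.2, 0.2, 0.0]
finger_gap: 0.0398
```

```bash
python3 - <<'E'
from h import *
s=st(); p=s["position"]; to((p[0],p[1],.0112),.766,.611)
E
```

```text
t 35.30 pos [0.5203 0.0427 0.0158] rot [ 3.1402 -0.6137  0.7687] j [-0.48  0.59  2.23  1.42  0.58 -0.99] F [0.2 0.2 0. ] gap 0.0398
shift [-0.0026 -0.      0.0037] turn [-0.    -0.003  0.002] shift if turned first [-0.0026 -0.      0.0038]
```

Call:
{"fn": "carry_out", "kwargs": {"steps": [[1,-0.002,0,0.003,0,0,0],[1,-0.0006,0,0.0008,0,0,0],[1,0,0,0,0,0,0],[0.3,0,0,0,0,0,0],[0,0,0,0,0,0,0],[0,0,0,0,0,0,0],[0,0,0,-0.03,0,0,0],[0,0,0,-0.05,0,0,0],[0,0.03,0,-0.04,0,0,0],[0,0.03,0,-0.03,0,-0.15,0]]}}

```text
time_s: 36.55
position: [0.489, 0.0167, 0.1486]
tcp_rot: [-3.129, -0.532, 0.768]
wrist_force: [0.5, 0.8, 0.6]
finger_gap: 0.0879
```

Call:
{"fn": "carry_out", "kwargs": {"steps": [[0,0,0,0,0,-0.15,0],[0,0,0,0,0,-0.15,0],[0,0,0,0,0,-0.161,0],[0,0,0,0,0,0,0],[0,0,0,0,0,0,0]]}}

```text
time_s: 37.17
position: [0.4871, 0.0202, 0.1454]
tcp_rot: [-3.121, -0.112, 0.782]
wrist_force: [-0.1, 0.0, -0.8]
finger_gap: 0.0879
```

```bash
python3 - <<'E'
from h import *
st(); p,im=whites(.028,"w10.png"); print(pin("wrist","carrier1_mid"))
E
```

```text
t 37.17 pos [0.4871 0.0202 0.1454] rot [-3.1209 -0.1118  0.7819] j [-0.18  0.26  1.89  0.13  0.94  0.53] F [-0.1  0.  -0.8] gap 0.0879
white px [266. 163.] 2365 [0.5169 0.0377] 57 41 43.6
white px [494. 258.] 1069 [ 0.6075 -0.1859] 60 33 0.2
[([0.518, 0.043, 0.014], 0.96)]
```

View pics/w10.png

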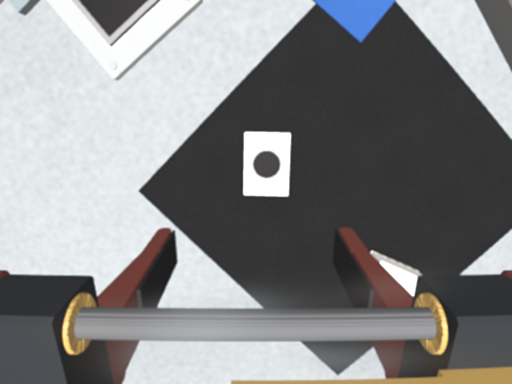

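C at (266,163) now has its window up. I'll pick it straight down.

```bash
python3 - <<'E'
from h import *
to((.5169,.0377,.08),.761); to((.5386,.3165,.15),-.0995,0,((.5169,.0377,.15),(.761,0)))
E
```

```text
shift [0.027  0.0095 0.0686] turn [-0.022 -0.111  0.019] shift if turned first [0.0346 0.0074 0.0654]
shift [ 0.208  -0.1869 -0.    ] turn [ 0.    -0.     0.861] shift if turned first [-0.0061 -0.2796 -0.    ]
```

Call:
{"fn": "carry_out", "kwargs": {"steps": [[0,0,0,0,-0.022,-0.111,0.019],[0,0.0173,0.0037,0.033,0,0,0],[0,0.0173,0.0037,0.033,0,0,0],[0,0,0,0,0,0,0],[0,0,0,0.04,0,0,0],[0,0,0,0.015,0,0,0],[0,0,0,0,0,0,0]]}}

```text
time_s: 38.15
position: [0.5175, 0.0371, 0.0251]
tcp_rot: [3.14, 0.002, 0.761]
wrist_force: [-0.5, 0.3, 0.2]
finger_gap: 0.0881
```

```bash
python3 - <<'E'
from h import *
st();to((.5169,.0377,.010),.761)
E
```

```text
t 38.15 pos [0.5175 0.0371 0.0251] rot [3.1404 0.0019 0.7614] j [-0.06  0.51  1.88 -0.    0.75  0.75] F [-0.5  0.3  0.2] gap 0.0881
shift [ 0.     -0.0008  0.0151] turn [0.001 0.002 0.   ] shift if turned first [ 0.     -0.0008  0.0151]
```

Call:
{"fn": "carry_out", "kwargs": {"steps": [[0,0,0,0.015,0,0,0],[0,0,0,0,0,0,0],[1,0,0,0,0,0,0],[1,0,0,0,0,0,0],[1,0,0,0,0,0,0],[1,0,0,0,0,0,0],[1,0,0,0,0,0,0],[1,0,0,-0.03,0,0,0],[1,0,0,-0.06,0,0,0],[1,0,0,-0.06,0,0,0.143]]}}

```text
time_s: 39.4
position: [0.5177, 0.0381, 0.1613]
tcp_rot: [3.14, 0.002, 0.616]
wrist_force: [0.8, 0.0, -1.0]
finger_gap: 0.0395
```

Call:
{"fn": "carry_out", "kwargs": {"steps": [[1,0,0,0,0,0,0.144],[1,0,0,0,0,0,0.144],[1,0,0,0,0,0,0.143],[1,0,0,0,0,0,0.143],[1,0,0,0,0,0,0.144],[1,-0.002,-0.056,0,0,0,0],[1,-0.001,-0.056,0,0,0,0],[1,-0.001,-0.056,0,0,0,0],[1,-0.001,-0.056,0,0,0,0],[1,-0.001,-0.055,0,0,0,0]]}}

```text
time_s: 40.65
position: [0.5396, 0.318, 0.1592]
tcp_rot: [3.139, -0.001, -0.098]
wrist_force: [1.3, 0.3, -1.8]
finger_gap: 0.0394
```

Call:
{"fn": "carry_out", "kwargs": {"steps": [[1,0,0,0,0,0,0],[1,0,0,0,0,0,0]]}}

```text
time_s: 40.9
position: [0.5393, 0.3157, 0.1589]
tcp_rot: [3.138, -0.001, -0.098]
wrist_force: [-0.5, 0.4, -1.3]
finger_gap: 0.0399
```

```bash
python3 - <<'E'
from h import *
s=st(); p,im=snap("wrist","w11.png")
n,l,q,c=cv2.connectedComponentsWithStats((im.max(2)<70).astype(np.uint8))
for i in range(1,n):
    if q[i,4]>250 and q[i,4]<6000: print("dark",np.round(c[i]),q[i,4],rect(p,l==i,.012),"| at held window z",plane(p,[c[i]],s["position"][2]+.014)[0][:2])
to((.5386,.3165,.0235),-.0995)
E
```

```text
t 40.90 pos [0.5393 0.3157 0.1589] rot [ 3.1379 -0.0007 -0.0977] j [ 0.42  0.45  1.52 -0.    1.16  2.09] F [-0.5  0.4 -1.3] gap 0.0399
dark [366.   8.] 998 (array([0.6819, 0.1984]), 59, 16, 85.6) | at held window z [0.6499 0.2568]
dark [252. 171.] 1939 (array([0.5474, 0.3157]), 46, 41, 84.3) | at held window z [0.585  0.3113]
dark [333. 180.] 2719 (array([0.53  , 0.2361]), 61, 45, -5.8) | at held window z [0.5768 0.2732]
dark [164. 188.] 481 (array([0.5401, 0.4046]), 25, 24, 84.2) | at held window z [0.5812 0.3538]
dark [255. 259.] 1563 (array([0.4507, 0.3227]), 51, 49, 84.3) | at held window z [0.5389 0.3144]
dark [494. 361.] 1689 (array([0.2748, 0.031 ]), 79, 59, -5.7) | at held window z [0.4543 0.1777]
dark [ 17. 361.] 1617 (array([0.3371, 0.6386]), 78, 56, -5.9) | at held window z [0.4835 0.4633]
shift [-0.001  -0.0017  0.1356] turn [ 0.004 -0.001  0.001] shift if turned first [-0.0009 -0.0013  0.1356]
```

Call:
{"fn": "carry_out", "kwargs": {"steps": [[1,-0.0007,-0.0012,0.05,0,0,0],[1,0,0,0.045,0,0,0],[1,0,0,0.02,0,0,0],[1,0,0,0.0204,0,0,0],[1,0,0,0,0,0,0],[1,0,0,0.001,0,0,0],[1,0,0,0,0,0,0]]}}

```text
time_s: 41.82
position: [0.5398, 0.3167, 0.0236]
tcp_rot: [3.139, -0.002, -0.099]
wrist_force: [0.4, 0.3, -0.1]
finger_gap: 0.0398
```

```bash
python3 - <<'E'
from h import *
st()
E
```

```text
t 41.83 pos [0.5398 0.3167 0.0236] rot [ 3.1394 -0.0022 -0.0993] j [ 0.42  0.62  1.63 -0.    0.89  2.09] F [ 0.4  0.3 -0.1] gap 0.0398
```

Call:
{"fn": "carry_out", "kwargs": {"steps": [[0.3,0,0,0,0,0,0],[0.3,0,0,0,0,0,0],[0.3,0,0,0,0,0,0],[0.3,0,0,-0.03,0,0,0],[0.3,0,0,-0.06,0,0,0],[0.3,0,0,-0.06,0,0,0],[0,0,0,-0.06,0,0,0],[0,0.0091,0.054,0,0,0,0],[0,0.0091,0.054,0,0,0,0],[0,0.0091,0.054,0,0,0,0]]}}

```text
time_s: 43.08
position: [0.5504, 0.1525, 0.2339]
tcp_rot: [3.139, -0.003, -0.098]
wrist_force: [0.3, -1.0, -0.8]
finger_gap: 0.0877
```

Call:
{"fn": "carry_out", "kwargs": {"steps": [[0,0.0091,0.054,0,0,0,0],[0,0.0091,0.054,0,0,0,0],[0,0.0091,0.054,0,0,0,0],[0,0.0091,0.054,0,0,0,0],[0,0.0091,0.054,0,0,0,0],[0,0,0,0,0,0,-0.155],[0,0,0,0,0,0,-0.155],[0,0,0,0,0,0,-0.155],[0,0,0,0,0,-0.16,0],[0,0,0,0,0,-0.16,0]]}}

```text
time_s: 44.32
position: [0.5691, -0.1199, 0.2355]
tcp_rot: [3.137, 0.323, 0.364]
wrist_force: [1.5, -0.6, -0.7]
finger_gap: 0.0877
```

Call:
{"fn": "carry_out", "kwargs": {"steps": [[0,0,0,0,0,-0.16,0],[0,0,0,0,0,-0.16,0],[0,0,0,0,0,0,0],[0,0,0,0,0,0,0]]}}

```text
time_s: 44.82
position: [0.5691, -0.1194, 0.2344]
tcp_rot: [3.138, 0.637, 0.364]
wrist_force: [0.7, -0.2, 1.2]
finger_gap: 0.0878
```

```bash
python3 - <<'E'
from h import *
st(); p,im=whites(.028,"w12.png")
at((.5218,-.1368,.014),-.07,.365,-.96)
E
```

```text
t 44.83 pos [ 0.5691 -0.1194  0.2344] rot [3.1379 0.6371 0.3644] j [-0.14  0.67  1.12 -0.31  1.91  1.05] F [ 0.7 -0.2  1.2] gap 0.0878
white px [253.  92.] 1565 [ 0.5234 -0.1367] 54 38 -69.2
TCP [ 0.5754 -0.1163  0.0541]
shift [ 0.1134 -0.0015  0.1414] turn [ 0.003 -0.324 -0.002] shift if turned first [ 0.1525 -0.0008  0.098 ]
```

Call:
{"fn": "carry_out", "kwargs": {"steps": [[0,0,0,0,0,-0.162,0],[0,0,0,0,0,-0.162,0],[0,0.04,0,0.025,0,0,0],[0,0.04,0,0.025,0,0,0],[0,0.04,0,0.025,0,0,0],[0,0.0325,0,0.022,0,0,0],[0,0,0,0,0,0,0],[0,0,0,0,0,0,0]]}}

```text
time_s: 45.88
position: [0.577, -0.1178, 0.0564]
tcp_rot: [3.134, 0.96, 0.359]
wrist_force: [-0.3, -0.0, 0.3]
finger_gap: 0.0875
```

```bash
python3 - <<'E'
from h import *
st(); at((.5226,-.1368,.014),.004,.364,-.96)
E
```

```text
t 45.88 pos [ 0.577  -0.1178  0.0564] rot [3.1336 0.9604 0.3591] j [-0.09  1.05  0.99 -0.4   1.98  1.14] F [-0.3 -0.   0.3] gap 0.0875
TCP [ 0.5195 -0.138   0.0117]
shift [ 0.0017 -0.0019  0.0755] turn [ 0.004  0.    -0.003] shift if turned first [ 0.0017 -0.0016  0.0755]
```

Call:
{"fn": "carry_out", "kwargs": {"steps": [[0,0.0005,-0.0017,0.03,0,0,0],[0,0,0,0.03,0,0,0],[0,0,0,0.0155,0,0,0],[0,0,0,0,0,0,0],[1,0,0,0,0,0,0],[1,0,0,0,0,0,0],[1,0,0,0,0,0,0],[1,0,0,0,0,0,0],[1,0,0,0,0,0,0]]}}

```text
time_s: 47.0
position: [0.5184, -0.1377, 0.0102]
tcp_rot: [3.136, 0.963, 0.362]
wrist_force: [1.0, -0.3, 0.8]
finger_gap: 0.0559
```

```bash
python3 - <<'E'
from h import *
st(); at((.51,-.02,.11),.004,.765,.611); to((.512,-.018,.11),.365,-.96)
E
```

```text
t 47.00 pos [ 0.5184 -0.1377  0.0102] rot [3.1364 0.9631 0.3623] j [-0.12  1.04  1.17 -0.41  1.82  1.18] F [ 1.  -0.3  0.8] gap 0.0559
TCP [ 0.5117 -0.0184  0.1067]
shift [-0.0587 -0.1135 -0.0853] turn [-0.074  1.552 -0.436] shift if turned first [ 0.1191 -0.0907 -0.0345]
shift [-0.0611 -0.1137 -0.0875] turn [ 0.003  0.003 -0.002] shift if turned first [-0.0607 -0.1141 -0.0874]
```

Call:
{"fn": "carry_out", "kwargs": {"steps": [[1,-0.025,0,-0.017,0,0,0],[1,-0.012,-0.038,-0.0233,0,0,0],[1,-0.012,-0.038,-0.0233,0,0,0],[1,-0.012,-0.038,-0.0233,0,0,0],[1,0,0,0,-0.109,0,-0.076],[1,0,0,0,-0.109,0,-0.076],[1,0,0,0,-0.109,0,-0.076],[1,0,0,0,0,0.157,0],[1,0,0,0,0,0.157,0],[1,0,0,0,0,0.157,0]]}}

```text
time_s: 48.25
position: [0.5118, -0.0175, 0.1097]
tcp_rot: [3.138, 0.488, 0.764]
wrist_force: [0.4, -0.5, -0.9]
finger_gap: 0.0561
```

Call:
{"fn": "carry_out", "kwargs": {"steps": [[1,0,0,0,0,0.157,0],[1,0,0,0,0,0.157,0],[1,0,0,0,0,0.157,0],[1,0,0,0,0,0.13,0],[1,0,0,0,0,0.13,0],[1,0,0,0,0,0.13,0],[1,0,0,0,0,0.13,0],[1,0,0,0,0,0.11,0],[1,0,0,0,0,0,0],[1,0,0,0,0,0,0]]}}

```text
time_s: 49.5
position: [0.5109, -0.0177, 0.1091]
tcp_rot: [-3.14, -0.593, 0.765]
wrist_force: [0.3, 0.4, -0.4]
finger_gap: 0.0556
```

```bash
python3 - <<'E'
from h import *
s=st(); p=s["position"]; to((p[0],p[1],.0195),.765,.611)
E
```

```text
t 49.50 pos [ 0.5109 -0.0177  0.1091] rot [-3.1405 -0.5932  0.7651] j [-0.61  0.36  2.13  0.92  0.76 -0.53] F [ 0.3  0.4 -0.4] gap 0.0556
shift [-0.0501  0.0001  0.0743] turn [-0.001  0.018  0.   ] shift if turned first [-0.0514 -0.      0.0734]
```

Call:
{"fn": "carry_out", "kwargs": {"steps": [[1,0,0,0,0,0.018,0],[1,-0.0171,0,0.0245,0,0,0],[1,-0.0171,0,0.0245,0,0,0],[1,-0.0171,0,0.0245,0,0,0],[1,0,0,0,0,0,0],[1,0,0,0,0,0,0]]}}

```text
time_s: 50.25
position: [0.5116, -0.0166, 0.0203]
tcp_rot: [3.141, -0.613, 0.768]
wrist_force: [0.7, 0.1, -0.8]
finger_gap: 0.0558
```

```bash
python3 - <<'E'
from h import *
s=st(); p=s["position"]; to((p[0],p[1],.0155),.765,.611)
E
```

```text
t 50.25 pos [ 0.5116 -0.0166  0.0203] rot [ 3.1413 -0.6132  0.7683] j [-0.62  0.58  2.19  1.24  0.64 -0.94] F [ 0.7  0.1 -0.8] gap 0.0558
shift [-0.0028 -0.      0.0039] turn [-0.002 -0.002  0.003] shift if turned first [-0.0027 -0.      0.0039]
```

Call:
{"fn": "carry_out", "kwargs": {"steps": [[1,-0.0022,0,0.003,0,0,0],[1,-0.0007,0,0.001,0,0,0],[1,0,0,0,0,0,0],[0.3,0,0,0,0,0,0],[0.1,0,0,0,0,0,0],[0,0,0,0,0,0,0],[0,0,0,0,0,0,0]]}}

```text
time_s: 51.12
position: [0.511, -0.0172, 0.0146]
tcp_rot: [-3.141, -0.613, 0.766]
wrist_force: [0.0, -0.8, 0.5]
finger_gap: 0.0865
```

Call:
{"fn": "carry_out", "kwargs": {"steps": [[0,0,0,-0.03,0,0,0],[0,0,0,-0.05,0,0,0],[0,0.02,0,-0.06,0,0,0],[0,0.05,0,-0.03,0,0,0],[0,0.05,0,0,0,-0.15,0],[0,0.05,0,0,0,-0.15,0],[0,0.03,0,0,0,-0.15,0],[0,0,0,0,0,-0.15,0],[0,0,0,0,0,-0.15,0],[0,0,0,0,0,-0.15,0]]}}

```text
time_s: 52.38
position: [0.5416, 0.0153, 0.2383]
tcp_rot: [-3.124, 0.204, 0.783]
wrist_force: [-0.2, 0.6, -0.9]
finger_gap: 0.0879
```

Call:
{"fn": "carry_out", "kwargs": {"steps": [[0,0,0,0,0,-0.15,0],[0,0,0,0,0,-0.15,0],[0,0,0,0,0,-0.15,0],[0,0,0,0,0,-0.15,0],[0,0,0,0,0,0,0],[0,0,0,0,0,0,0]]}}

```text
time_s: 53.12
position: [0.5413, 0.0149, 0.2377]
tcp_rot: [-3.114, 0.798, 0.799]
wrist_force: [0.2, 0.5, 0.6]
finger_gap: 0.0875
```

```bash
python3 - <<'E'
from h import *
st(); p,im=whites(.040,"w13.png")
at((.509,-.019,.020),-.075,.767,-.96)
E
```

```text
t 53.12 pos [0.5413 0.0149 0.2377] rot [-3.114   0.7977  0.7991] j [ 0.18  0.68  1.2  -0.44  1.94  0.95] F [0.2 0.5 0.6] gap 0.0875
white px [261.  65.] 1210 [ 0.5099 -0.0202] 54 26 -46.6
TCP [0.5532 0.0236 0.063 ]
shift [0.1358 0.0051 0.1121] turn [-0.002 -0.163  0.022] shift if turned first [0.1523 0.0017 0.0885]
```

Call:
{"fn": "carry_out", "kwargs": {"steps": [[0,0,0,0,0,-0.163,0.022],[0,0.038,0,0.022,0,0,0],[0,0.038,0,0.022,0,0,0],[0,0.038,0.001,0.022,0,0,0],[0,0.038,0,0.022,0,0,0],[0,0,0,0,0,0,0],[0,0,0,0,0,0,0]]}}

```text
time_s: 54.05
position: [0.5532, 0.0242, 0.0652]
tcp_rot: [-3.141, 0.961, 0.765]
wrist_force: [0.0, 0.4, -0.4]
finger_gap: 0.0878
```

```bash
python3 - <<'E'
from h import *
st(); at((.5095,-.0197,.020),.003,.76,-.96)
E
```

```text
t 54.05 pos [0.5532 0.0242 0.0652] rot [-3.141   0.9606  0.7651] j [ 0.21  0.97  1.16 -0.46  1.86  1.09] F [ 0.   0.4 -0.4] gap 0.0878
TCP [ 0.5077 -0.0214  0.0183]
shift [0.0016 0.0014 0.0796] turn [0.004 0.001 0.003] shift if turned first [0.0015 0.0017 0.0796]
```

Call:
{"fn": "carry_out", "kwargs": {"steps": [[0,0.0005,0.0015,0.03,0,0,0],[0,0,0,0.03,0,0,0],[0,0,0,0.0195,0,0,0],[0,0,0,0,0,0,0],[1,0,0,0,0,0,0],[1,0,0,0,0,0,0],[1,0,0,0,0,0,0],[1,0,0,0,0,0,0],[1,0,0,0,0,0,0]]}}

```text
time_s: 55.18
position: [0.507, -0.0212, 0.017]
tcp_rot: [-3.139, 0.962, 0.768]
wrist_force: [1.7, 1.6, 3.1]
finger_gap: 0.0559
```

```bash
python3 - <<'E'
from h import *
st(); to((.52,.04,.1075),.764,-.96)
E
```

```text
t 55.17 pos [ 0.507  -0.0212  0.017 ] rot [-3.1388  0.9625  0.7681] j [ 0.17  0.98  1.32 -0.48  1.7   1.13] F [1.7 1.6 3.1] gap 0.0559
shift [-0.0446 -0.0352 -0.0942] turn [0.001 0.002 0.002] shift if turned first [-0.0444 -0.0352 -0.0943]
```

Call:
{"fn": "carry_out", "kwargs": {"steps": [[1,-0.025,0,-0.0172,0,0,0],[1,-0.0065,-0.0117,-0.0257,0,0,0],[1,-0.0065,-0.0117,-0.0257,0,0,0],[1,-0.0065,-0.0117,-0.0257,0,0,0],[1,0,0,0,0,0.157,0],[1,0,0,0,0,0.157,0],[1,0,0,0,0,0.157,0],[1,0,0,0,0,0.157,0],[1,0,0,0,0,0.157,0],[1,0,0,0,0,0.157,0]]}}

```text
time_s: 56.42
position: [0.52, 0.0398, 0.1079]
tcp_rot: [-3.141, 0.016, 0.766]
wrist_force: [-0.6, 0.5, -1.6]
finger_gap: 0.0557
```

Call:
{"fn": "carry_out", "kwargs": {"steps": [[1,0,0,0,0,0.13,0],[1,0,0,0,0,0.13,0],[1,0,0,0,0,0.13,0],[1,0,0,0,0,0.13,0],[1,0,0,0,0,0.11,0],[1,0,0,0,0,0,0],[1,-0.018,0,0.025,0,0,0],[1,-0.018,0,0.025,0,0,0],[1,0,0,0,0,0,0],[1,0,0,0,0,0,0]]}}

```text
time_s: 57.68
position: [0.5166, 0.0404, 0.0457]
tcp_rot: [-3.131, -0.574, 0.765]
wrist_force: [-1.4, -1.0, -0.3]
finger_gap: 0.0558
```

```bash
python3 - <<'E'
from h import *
s=st(); p=s["position"]; to((p[0],p[1],.0112),.766,.611)
E
```

```text
t 57.67 pos [0.5166 0.0404 0.0457] rot [-3.1311 -0.5743  0.7649] j [-0.46  0.49  2.19  1.18  0.59 -0.71] F [-1.4 -1.  -0.3] gap 0.0558
shift [-0.0187  0.0003  0.029 ] turn [-0.01   0.037 -0.001] shift if turned first [-0.0198 -0.      0.0283]
```

Call:
{"fn": "carry_out", "kwargs": {"steps": [[1,0,0,0,-0.01,0.037,0],[1,-0.0105,0,0.015,0,0,0],[1,-0.0065,0,0.0093,0,0,0],[1,0,0,0,0,0,0],[1,-0.0021,0,0.003,0,0,0],[1,0,0,0,0,0,0]]}}

```text
time_s: 58.42
position: [0.5165, 0.0399, 0.0122]
tcp_rot: [3.141, -0.612, 0.765]
wrist_force: [-0.4, -0.4, -0.3]
finger_gap: 0.0559
```

```bash
python3 - <<'E'
from h import *
s=st(); p=s["position"]; to((p[0],p[1],.0112),.766,.611)
E
```

```text
t 58.42 pos [0.5165 0.0399 0.0122] rot [ 3.1409 -0.6119  0.7648] j [-0.49  0.6   2.23  1.43  0.58 -1.02] F [-0.4 -0.4 -0.3] gap 0.0559
shift [-0.0006 -0.      0.0008] turn [ 0.001 -0.001 -0.001] shift if turned first [-0.0006 -0.      0.0008]
```

Call:
{"fn": "carry_out", "kwargs": {"steps": [[1,-0.0006,0,0.0008,0,0,0],[1,0,0,0,0,0,0],[0.3,0,0,0,0,0,0],[0,0,0,0,0,0,0],[0,0,0,0,0,0,0],[0,0,0,-0.03,0,0,0],[0,0,0,-0.05,0,0,0],[0,0.03,0,-0.04,0,0,0],[0,0.03,0,-0.03,0,-0.12,0],[0,0,0,0,0,-0.13,0]]}}

```text
time_s: 59.68
position: [0.4877, 0.014, 0.1536]
tcp_rot: [-3.136, -0.411, 0.768]
wrist_force: [-0.2, -0.1, -0.6]
finger_gap: 0.0881
```

Call:
{"fn": "carry_out", "kwargs": {"steps": [[0,0,0,0,0,-0.13,0],[0,0,0,0,0,-0.13,0],[0,0,0,0,0,-0.1,0],[0,0,0,0,0,0,0],[0,0,0,0,0,0,0]]}}

```text
time_s: 60.3
position: [0.4862, 0.0156, 0.1511]
tcp_rot: [-3.131, -0.054, 0.773]
wrist_force: [-0.4, -0.3, 0.3]
finger_gap: 0.0876
```

```bash
python3 - <<'E'
from h import *
st(); p,im=whites(.028,"w14.png"); print(pin("wrist","carrier1_mid"))
n,l,q,c=cv2.connectedComponentsWithStats((im.max(2)<70).astype(np.uint8))
for i in range(1,n):
    if 200<q[i,4]<3000: print("dark",np.round(c[i]),q[i,4],rect(p,l==i,.024))
E
```

```text
t 60.30 pos [0.4862 0.0156 0.1511] rot [-3.131  -0.0543  0.7734] j [-0.15  0.27  1.86  0.06  0.99  0.62] F [-0.4 -0.3  0.3] gap 0.0876
white px [260. 154.] 2353 [0.5142 0.0365] 57 42 -46.6
[]
dark [101.   6.] 413 (array([0.508 , 0.2188]), 32, 16, -47.4)
dark [158. 273.] 1395 (array([0.3589, 0.0267]), 90, 25, 14.9)
```

```bash
python3 - <<'E'
import cv2
im=cv2.imread("pics/w14.png"); print(im[150:160,255:266].min(2) if False else im[154,230:290:4].min(1))
cv2.imwrite("pics/w14c.png",cv2.resize(im[90:220,190:330],None,fx=4,fy=4,interpolation=cv2.INTER_CUBIC))
E
```

```text
[255 255 255 255 245  70  70  70  69  70  69 206 255 255 255]
```

View pics/w14c.png

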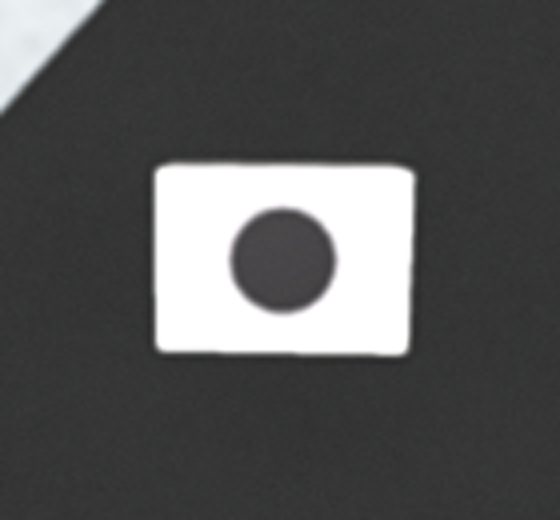

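B is upright with its window showing at (283,260) in the crop. I'll pick it and take it to the near nest.

```bash
python3 - <<'E'
from h import *
to((.5142,.0365,.025),.757); to((.53,.2361,.15),1.471,0,((.5142,.0365,.15),(.757,0)))
E
```

```text
shift [0.0284 0.0055 0.1279] turn [-0.011 -0.054  0.015] shift if turned first [0.0353 0.0037 0.1262]
shift [ 0.1486 -0.1342 -0.    ] turn [ 0.     0.    -0.714] shift if turned first [ 0.2002 -0.0042 -0.    ]
```

Call:
{"fn": "carry_out", "kwargs": {"steps": [[0,0,0,0,-0.011,-0.054,0.015],[0,0.0177,0.0019,0.04,0,0,0],[0,0.0176,0.0018,0.04,0,0,0],[0,0,0,0,0,0,0],[0,0,0,0.03,0,0,0],[0,0,0,0.016,0,0,0],[0,0,0,0,0,0,0]]}}

```text
time_s: 61.28
position: [0.5145, 0.0362, 0.0257]
tcp_rot: [3.141, 0.001, 0.757]
wrist_force: [-0.4, 0.6, -0.0]
finger_gap: 0.0877
```

```bash
python3 - <<'E'
from h import *
st();to((.5142,.0365,.010),.757)
E
```

```text
t 61.27 pos [0.5145 0.0362 0.0257] rot [3.1411 0.0015 0.7573] j [-0.06  0.51  1.88 -0.    0.75  0.75] F [-0.4  0.6 -0. ] gap 0.0877
shift [ 0.     -0.0004  0.0157] turn [0.    0.001 0.   ] shift if turned first [ 0.     -0.0004  0.0157]
```

Call:
{"fn": "carry_out", "kwargs": {"steps": [[0,0,0,0.0155,0,0,0],[0,0,0,0,0,0,0],[1,0,0,0,0,0,0],[1,0,0,0,0,0,0],[1,0,0,0,0,0,0],[1,0,0,0,0,0,0],[1,0,0,-0.03,0,0,0],[1,0,0,-0.06,0,0,0],[1,0,0,-0.06,0,0,-0.142],[1,0,0,0,0,0,-0.143]]}}

```text
time_s: 62.52
position: [0.5191, 0.0367, 0.1651]
tcp_rot: [3.131, -0.004, 1.048]
wrist_force: [0.0, 0.2, -1.0]
finger_gap: 0.0558
```

Call:
{"fn": "carry_out", "kwargs": {"steps": [[1,0,0,0,0,0,-0.143],[1,0,0,0,0,0,-0.143],[1,0,0,0,0,0,-0.143],[1,0.05,-0.001,0,0,0,0],[1,0.05,-0.001,0,0,0,0],[1,0.05,-0.001,0,0,0,0],[1,0.05,-0.001,0,0,0,0],[1,0,0,0,0,0,0],[1,0,0,0,0,0,0]]}}

```text
time_s: 63.65
position: [0.5305, 0.2358, 0.1595]
tcp_rot: [3.141, 0.003, 1.473]
wrist_force: [-0.8, 0.1, -1.0]
finger_gap: 0.0556
```

```bash
python3 - <<'E'
from h import *
s=st(); p,im=snap("wrist","w15.png")
n,l,q,c=cv2.connectedComponentsWithStats((im.max(2)<75).astype(np.uint8))
for i in range(1,n):
    if q[i,4]>250 and q[i,4]<6000: print("dark",np.round(c[i]),q[i,4],rect(p,l==i,.036),"| at held window z",plane(p,[c[i]],s["position"][2]+.014)[0][:2])
to((.53,.2361,.0235),1.471)
E
```

```text
t 63.65 pos [0.5305 0.2358 0.1595] rot [3.1414 0.0025 1.473 ] j [ 0.3   0.4   1.63 -0.    1.12  0.4 ] F [-0.8  0.1 -1. ] gap 0.0556
dark [133.  93.] 760 (array([0.4346, 0.3273]), 26, 22, 84.2) | at held window z [0.4845 0.3213]
dark [257.  94.] 621 (array([0.5401, 0.3151]), 23, 22, 84.4) | at held window z [0.5391 0.3151]
dark [451. 191.] 5371 (array([0.7147, 0.2104]), 97, 58, 9.1) | at held window z [0.6293 0.2615]
dark [255. 177.] 2735 (array([0.531, 0.242]), 57, 41, -5.6) | at held window z [0.5344 0.2775]
dark [255. 261.] 1568 (array([0.5223, 0.1561]), 47, 46, -5.6) | at held window z [0.53   0.2332]
dark [326. 318.] 261 (array([0.5866, 0.0823]), 105, 4, -6.2) | at held window z [0.5655 0.1941]
shift [ 0.0011 -0.0007  0.1361] turn [0.    0.002 0.001] shift if turned first [ 0.0007 -0.0007  0.1361]
```

Call:
{"fn": "carry_out", "kwargs": {"steps": [[1,0.0015,-0.0007,0.05,0,0,0],[1,0,0,0.045,0,0,0],[1,0,0,0.02,0,0,0],[1,0,0,0.0204,0,0,0],[1,0,0,0,0,0,0],[1,0,0,0.001,0,0,0],[1,0,0,0,0,0,0]]}}

```text
time_s: 64.58
position: [0.531, 0.2373, 0.0242]
tcp_rot: [3.14, 0.001, 1.472]
wrist_force: [0.1, 0.7, 0.3]
finger_gap: 0.0558
```

```bash
python3 - <<'E'
from h import *
st()
E
```

```text
t 64.58 pos [0.531  0.2373 0.0242] rot [3.1398 0.0013 1.4717] j [ 0.3   0.57  1.73 -0.    0.83  0.4 ] F [0.1 0.7 0.3] gap 0.0558
```

Call:
{"fn": "carry_out", "kwargs": {"steps": [[1,0,0,0.0007,0,0,0],[0,0,0,0,0,0,0],[0,0,0,0,0,0,0],[0,0,0,0,0,0,0],[0,0,0,-0.03,0,0,0],[0,0,0,-0.06,0,0,0],[0,0,0,-0.06,0,0,0],[0,0,0,-0.06,0,0,0],[0,0,0,-0.04,0,0,0],[0,0,0,0,0,0,0]]}}

```text
time_s: 65.82
position: [0.5326, 0.2388, 0.2768]
tcp_rot: [3.133, -0.002, 1.472]
wrist_force: [0.5, -0.8, 0.2]
finger_gap: 0.0877
```

```bash
python3 - <<'E'
from h import *
s=st(); p,im=snap("wrist","w16.png")
n,l,q,c=cv2.connectedComponentsWithStats((im.max(2)<78).astype(np.uint8))
for i in range(1,n):
    if 150<q[i,4]<3000: print("dark",np.round(c[i]),q[i,4],rect(p,l==i,.036))
print(pin("wrist","carrier1_mid"))
cv2.imwrite("pics/w16c.png",cv2.resize(im[0:300,130:330,::-1],None,fx=2,fy=2,interpolation=cv2.INTER_CUBIC))
E
```

```text
t 65.83 pos [0.5326 0.2388 0.2768] rot [ 3.1335 -0.0015  1.4723] j [ 0.3   0.29  1.48 -0.    1.37  0.4 ] F [ 0.5 -0.8  0.2] gap 0.0877
dark [252.  24.] 330 (array([0.5469, 0.3967]), 21, 21, 84.4)
dark [165.  97.] 301 (array([0.4347, 0.3275]), 25, 18, 84.2)
dark [253.  98.] 285 (array([0.5399, 0.3149]), 22, 21, -5.7)
dark [397. 169.] 2855 (array([0.717, 0.209]), 96, 56, 9.0)
dark [252. 163.] 238 (array([0.5306, 0.2356]), 21, 20, 84.2)
dark [314. 318.] 508 (array([ 0.6044, -0.0096]), 355, 4, -6.2)
[([0.545, 0.316, 0.022], 0.88)]
```

View pics/w16c.png

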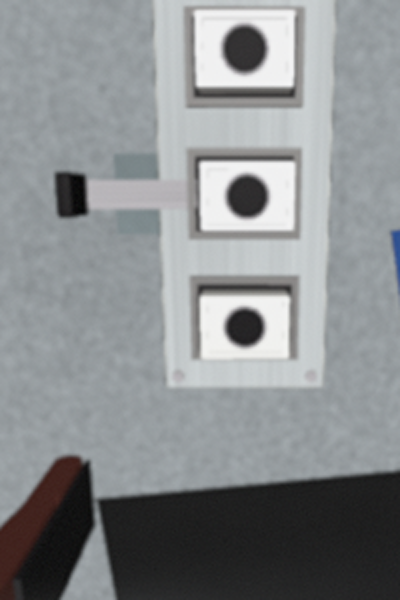

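The crop shows all three carriers inside their nest walls with windows up, at (245,48), (247,195) and (245,327). Next is the card.

Call:
{"fn": "carry_out", "kwargs": {"steps": [[0,-0.057,0.0006,-0.003,0,0,0],[0,-0.057,0.0006,-0.003,0,0,0],[0,-0.057,0.0006,-0.003,0,0,0],[0,-0.057,0.0006,-0.003,0,0,0],[0,-0.057,0.0006,-0.003,0,0,0],[0,-0.057,0.0006,-0.003,0,0,0],[0,-0.057,0.0006,-0.003,0,0,0],[0,-0.057,0.0006,-0.003,0,0,0],[0,-0.057,0.0006,-0.003,0,0,0],[0,-0.057,0.0006,-0.003,0,0,0]]}}

```text
time_s: 67.18
position: [0.4789, -0.3308, 0.3011]
tcp_rot: [-3.139, -0.001, 1.472]
wrist_force: [0.6, 0.0, 0.2]
finger_gap: 0.0879
```

Call:
{"fn": "carry_out", "kwargs": {"steps": [[0,0,0,0,0,0,0],[0,0,0,0,0,0,0]]}}

```text
time_s: 67.42
position: [0.4793, -0.3287, 0.3015]
tcp_rot: [-3.139, -0.001, 1.471]
wrist_force: [0.1, 1.0, 0.6]
finger_gap: 0.0879
```

```bash
python3 - <<'E'
from h import *
s=st(); p,im=snap("wrist","w17.png")
for n in ("card1_mid","slot1","rack","stand"): print(n,pin("wrist",n))
cv2.imwrite("pics/w17c.png",cv2.resize(im[0:280,90:430,::-1],None,fx=2.1,fy=2.1,interpolation=cv2.INTER_CUBIC))
E
```

```text
t 67.42 pos [ 0.4793 -0.3287  0.3015] rot [-3.1395 -0.0015  1.4713] j [-0.72  0.27  1.44 -0.    1.43 -0.62] F [0.1 1.  0.6] gap 0.0879
card1_mid [([0.4, -0.303, 0.049], 0.83)]
slot1 [([0.728, -0.374, 0.004], 0.95), ([0.587, -0.309, 0.004], 0.93), ([0.548, -0.304, 0.008], 0.82), ([0.552, -0.473, 0.005], 0.72), ([0.762, -0.388, 0.006], 0.67), ([0.519, -0.468, 0.007], 0.62)]
rack [([0.571, -0.311, 0.001], 0.83), ([0.746, -0.38, 0.002], 0.74)]
stand [([0.425, -0.3, 0.002], 0.64)]
```

View pics/w17c.png

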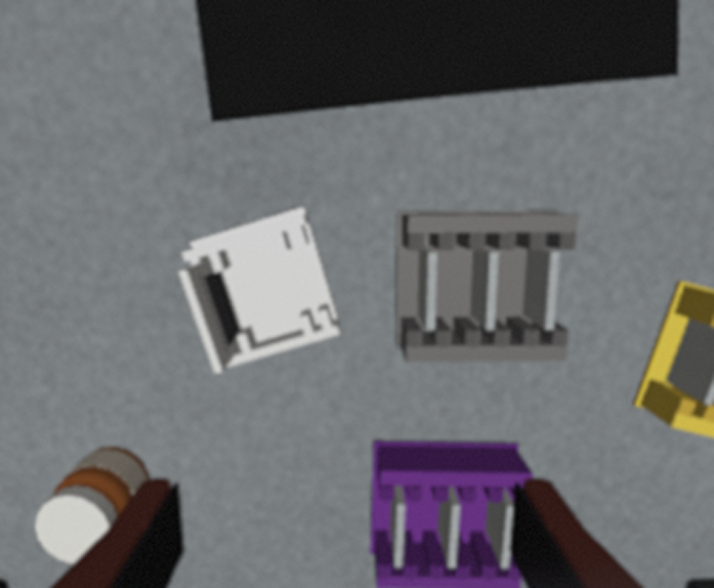

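The crop shows the card's top edge running from (183,270) to (218,372), at the left of the stand. The grey rack's three plates are at x=432, 491 and 551, and the free slots lie between them.

```bash
python3 - <<'E'
from h import *
p=eyes.camera_params("wrist"); im=cv2.imread("pics/w17.png"); g=im.min(2)
C=lambda x,y:(x/2.1+90,y/2.1)
a=plane(p,[C(184,270),C(219,372)],.096); print("card top hand",a,np.linalg.norm(a[1]-a[0]),np.degrees(np.arctan2(*(a[0]-a[1])[[1,0]])))
print("brightness row card", g[150,175:200].tolist())
# plates
rows=range(120,157,2)
P=[]
for lo,hi in((288,304),(315,334),(343,361)):
    pts=[]
    for v in rows:
        w=g[v,lo:hi].astype(float); w=np.clip(w-w.max()*.8,0,None); pts.append(((w*np.arange(lo,hi)).sum()/w.sum(),v))
    X=plane(p,pts,.062); f=np.polyfit(X[:,1],X[:,0],1); print("plate x at y=-.308:",np.polyval(f,-.308),"slope",f[0],"resid",np.std(X[:,0]-np.polyval(f,X[:,1])))
# card edge: outer white band columns
for v in (133,140,147,154,161,168,174): print(v,g[v,174:202].tolist())
# rack outer corners on tops z~.056..061
print("rail outlines", plane(p,[C(405,235),C(575,235),C(405,325),C(567,345),C(575,213),C(567,360)],.061)[:,:2])
E
```

```text
card top hand [[ 0.3973 -0.2771  0.096 ]
 [ 0.4077 -0.3353  0.096 ]] 0.05916728316854535 100.11115475134282
brightness row card [119, 119, 119, 118, 119, 124, 140, 175, 200, 207, 197, 163, 118, 93, 89, 88, 84, 79, 66, 46, 30, 29, 30, 30, 27]
plate x at y=-.308: 0.533343082703123 slope 0.0959274779963496 resid 0.00016382014262598108
plate x at y=-.308: 0.5696048309101819 slope 0.09579471264917798 resid 9.729300807355252e-05
plate x at y=-.308: 0.6061386689022397 slope 0.09324848334649984 resid 0.00014236607886201962
133 [118, 135, 170, 199, 207, 198, 167, 120, 93, 88, 88, 84, 79, 68, 47, 32, 26, 31, 31, 28, 29, 59, 116, 171, 201, 207, 207, 206]
140 [117, 119, 118, 127, 158, 188, 206, 204, 181, 138, 102, 89, 90, 85, 82, 73, 57, 36, 29, 28, 28, 28, 27, 42, 91, 148, 189, 207]
147 [119, 119, 120, 121, 123, 123, 139, 172, 199, 208, 197, 163, 119, 93, 90, 89, 85, 78, 65, 45, 31, 28, 31, 31, 27, 33, 68, 127]
154 [122, 124, 123, 125, 124, 122, 121, 121, 129, 158, 188, 204, 202, 178, 136, 101, 90, 90, 86, 80, 73, 56, 36, 27, 26, 29, 26, 28]
161 [122, 119, 117, 116, 116, 117, 117, 119, 121, 120, 121, 140, 174, 199, 206, 195, 162, 116, 94, 90, 90, 84, 75, 61, 41, 29, 39, 69]
168 [122, 123, 123, 123, 124, 123, 122, 122, 121, 122, 123, 125, 124, 131, 153, 185, 203, 201, 178, 136, 101, 90, 90, 87, 88, 90, 99, 116]
174 [119, 122, 124, 125, 122, 120, 120, 122, 122, 123, 121, 122, 124, 125, 127, 130, 152, 182, 202, 205, 187, 146, 110, 120, 148, 163, 162, 155]
rail outlines [[ 0.5205 -0.2725]
 [ 0.62   -0.2817]
 [ 0.5166 -0.3255]
 [ 0.6149 -0.3473]
 [ 0.6201 -0.2691]
 [ 0.6148 -0.3568]]
```

```bash
python3 - <<'E'
from h import *
p=eyes.camera_params("wrist")
X=plane(p,[(178.2,133),(192.35,174)],.096)[:,:2]; d=X[0]-X[1]; print(X,np.degrees(np.arctan2(d[1],d[0])))
st(); to((.4025,-.3062,.15),1.747); 
E
```

```text
[[ 0.3971 -0.2821]
 [ 0.406  -0.3313]] 100.17377004107237
t 67.67 pos [ 0.4804 -0.3283  0.3035] rot [3.1409 0.001  1.4738] j [-0.72  0.27  1.44 -0.    1.43 -0.62] F [ 0.3  0.  -0.8] gap 0.0880
shift [ 0.0146 -0.0798  0.1534] turn [ 0.001  0.001 -0.273] shift if turned first [ 0.0354 -0.0728  0.1535]
```

Call:
{"fn": "carry_out", "kwargs": {"steps": [[0,0,0,0,0,0,-0.137],[0,0,0,0,0,0,-0.136],[0,0.0089,-0.0185,0.0384,0,0,0],[0,0.0089,-0.0185,0.0384,0,0,0],[0,0.0089,-0.0185,0.0384,0,0,0],[0,0.0088,-0.0183,0.0384,0,0,0],[0,0,0,0,0,0,0],[0,0,0,0,0,0,0]]}}

```text
time_s: 68.68
position: [0.4032, -0.3086, 0.1514]
tcp_rot: [3.139, 0.004, 1.746]
wrist_force: [0.7, -0.4, 0.8]
finger_gap: 0.0878
```

```bash
python3 - <<'E'
from h import *
s=st(); p,im=snap("wrist","w18.png"); to((.4015,-.3062,.068),1.747)
g=im.min(2)
n,l,q,c=cv2.connectedComponentsWithStats((g>150).astype(np.uint8))
for i in range(1,n):
    if 100<q[i,4]<9000: print(np.round(c[i]),q[i],rect(p,l==i,.096))
E
```

```text
t 68.67 pos [ 0.4032 -0.3086  0.1514] rot [3.1392 0.0039 1.7455] j [-0.79  0.31  1.8  -0.    1.04 -0.96] F [ 0.7 -0.4  0.8] gap 0.0878
shift [ 0.0037 -0.0019  0.0838] turn [ 0.003  0.005 -0.001] shift if turned first [ 0.0033 -0.0017  0.0838]
[281. 132.] [239 129  84   6 481] (array([ 0.4101, -0.2508]), 56, 3, 10.1)
[280. 178.] [ 237  138   93  105 6209] (array([ 0.4197, -0.2923]), 77, 63, -79.1)
[405. 216.] [393 193  24  48 159] (array([ 0.5117, -0.2953]), 38, 3, 84.5)
[442. 226.] [431 204  24  46 145] (array([ 0.5425, -0.2982]), 38, 3, 85.0)
[479. 236.] [467 214  25  45 140] (array([ 0.5735, -0.3009]), 38, 3, 84.7)
```

Call:
{"fn": "carry_out", "kwargs": {"steps": [[0,0.003,-0.0017,0.02,0,0,0],[0,0,0,0.04,0,0,0],[0,0,0,0.0235,0,0,0],[0,0,0,0,0,0,0],[1,0,0,0,0,0,0],[1,0,0,0,0,0,0],[1,0,0,0,0,0,0],[1,0,0,0,0,0,0],[1,0,0,0,0,0,0],[1,0,0,0,0,0,0]]}}

```text
time_s: 69.97
position: [0.3994, -0.3053, 0.0664]
tcp_rot: [3.141, 0.002, 1.745]
wrist_force: [0.3, 0.2, -0.8]
finger_gap: 0.0312
```

Call:
{"fn": "carry_out", "kwargs": {"steps": [[1,0,0,0,0,0,0],[1,0,0,0,0,0,0]]}}

```text
time_s: 70.22
position: [0.3994, -0.3053, 0.0664]
tcp_rot: [3.141, 0.002, 1.745]
wrist_force: [-0.4, 0.4, 0.1]
finger_gap: 0.0117
```

Call:
{"fn": "carry_out", "kwargs": {"steps": [[1,0,0,0,0,0,0],[1,0,0,0,0,0,0],[1,0,0,0,0,0,0],[1,0,0,-0.02,0,0,0],[1,0,0,-0.04,0,0,0],[1,0,0,-0.04,0,0,0],[1,0,0,-0.01,0,0,0.135],[1,0,0,0,0,0,0.135],[1,0,0,0,0,0,0],[1,0,0,0,0,0,0]]}}

```text
time_s: 71.47
position: [0.3989, -0.3049, 0.1761]
tcp_rot: [3.141, 0.001, 1.478]
wrist_force: [-0.3, -0.1, -0.5]
finger_gap: 0.0047
```

```bash
python3 - <<'E'
from h import *
s=st(); p,im=snap("wrist","w19.png"); to((.5517,-.3068,.17),1.4757)
cv2.imwrite("pics/w19c.png",cv2.resize(im[120:320,150:480,::-1],None,fx=2.3,fy=2.3,interpolation=cv2.INTER_CUBIC))
E
```

```text
t 71.47 pos [ 0.3989 -0.3049  0.1761] rot [3.1414 0.0011 1.4777] j [-0.79  0.27  1.78 -0.    1.09 -0.7 ] F [-0.3 -0.1 -0.5] gap 0.0047
shift [0.0124 0.1522 0.0061] turn [0.    0.001 0.002] shift if turned first [0.0126 0.1522 0.0061]
```

View pics/w19c.png

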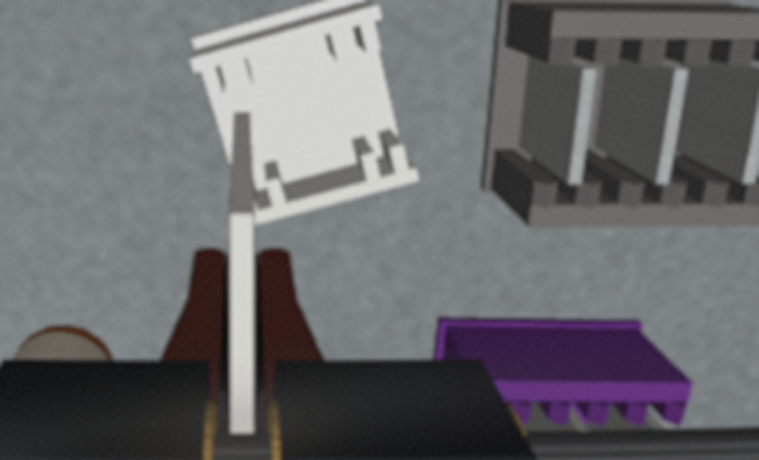

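```bash
python3 - <<'E'
from h import *
s=st(); p=eyes.camera_params("wrist"); z=s["position"][2]; R=Ro.from_euler("xyz",s["tcp_rot"])
C=lambda x,y:(x/2.3+150,y/2.3+120)
for uv,h in ((C(241.5,211),z+.0296),(C(241.5,113),z+.0296-.09),(C(242,320),z+.0296)):
    X=plane(p,[uv],h)[0]; print(X,"in tool",R.inv().apply(X-s["position"]))
im=cv2.imread("pics/w19.png"); g=im.min(2).astype(float)
lohi=((392,415),(428,452))
for lo,hi in lohi:
    pts=[]
    for v in range(152,196,3):
        w=g[v,lo:hi]; w=np.clip(w-w.max()*.85,0,None); pts.append(((w*np.arange(lo,hi)).sum()/w.sum(),v))
    X=plane(p,pts,.062); f=np.polyfit(X[:,1],X[:,0],1); print("plate x at -.3068",np.polyval(f,-.3068),f[0],np.std(X[:,0]-np.polyval(f,X[:,1])))
E
```

```text
t 71.53 pos [ 0.399  -0.3049  0.1761] rot [3.1414 0.001  1.4772] j [-0.79  0.27  1.78 -0.    1.09 -0.7 ] F [-1.4  0.1 -1.3] gap 0.0050
[ 0.4016 -0.2747  0.2057] in tool [ 0.0303 -0.0002 -0.0296]
[ 0.4016 -0.2761  0.1157] in tool [ 0.029  -0.      0.0604]
[ 0.3996 -0.2978  0.2057] in tool [ 0.0071 -0.0001 -0.0296]
plate x at -.3068 0.5311772956540071 0.09779134118531486 8.093066404753888e-05
plate x at -.3068 0.5671718740909817 0.08980133842857874 5.4051876552152675e-05
```

Call:
{"fn": "carry_out", "kwargs": {"steps": [[1,0.003,0.038,0,0,0,0],[1,0.003,0.038,0,0,0,0],[1,0.003,0.038,0,0,0,0],[1,0.003,0.038,0,0,0,0],[1,0,0,0,0,0,0],[1,0,0,0,0,0,0],[1,0,0,0,0,0,0]]}}

```text
time_s: 72.4
position: [0.5505, -0.3075, 0.1763]
tcp_rot: [-3.141, 0.001, 1.475]
wrist_force: [-0.2, -0.3, -0.6]
finger_gap: 0.005
```

```bash
python3 - <<'E'
from h import *
s=st(); p,im=snap("wrist","w20.png"); print("cam",-p["R"].T@p["t"])
cv2.imwrite("pics/w20c.png",cv2.resize(im[90:260,170:350,::-1],None,fx=4,fy=3.5,interpolation=cv2.INTER_CUBIC))
E
```

```text
t 72.40 pos [ 0.5505 -0.3075  0.1763] rot [-3.1414  0.001   1.4749] j [-0.62  0.44  1.49 -0.    1.2  -0.52] F [-0.2 -0.3 -0.6] gap 0.0050
cam [ 0.5578 -0.2287  0.3374]
```

View pics/w20c.png

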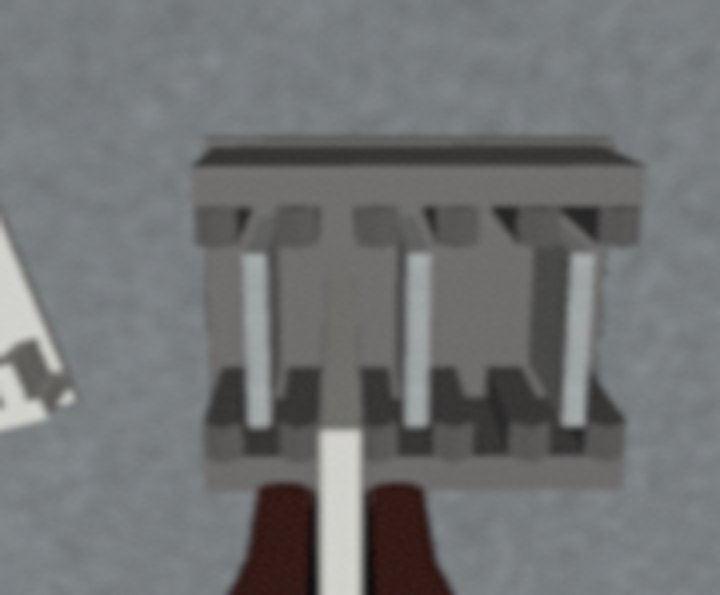

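```bash
python3 - <<'E'
from h import *
s=st(); p=eyes.camera_params("wrist")
C=lambda x,y:(x/4+170,y/3.5+90)
im=cv2.imread("pics/w20.png"); g=im.min(2).astype(float)
R=Ro.from_euler("xyz",s["tcp_rot"])
for lo,hi in((229,240),(269,280),(309,321)):
    pts=[]
    for v in range(164,210,3):
        w=g[v,lo:hi]; w=np.clip(w-w.max()*.85,0,None); pts.append(((w*np.arange(lo,hi)).sum()/w.sum(),v))
    for z in (.062,):
        X=plane(p,pts,z); f=np.polyfit(X[:,1],X[:,0],1); print("plate x at tcp y",np.polyval(f,s["position"][1]),f[0],"ends y",X[[0,-1],1])
for q in ((418,165),(418,487)): print("rail outer", plane(p,[C(*q)]*2,.058)[0])
print("card end top",R.inv().apply(plane(p,[C(340,429)],s["position"][2]+.0296)[0]-s["position"]))
E
```

```text
t 72.45 pos [ 0.5506 -0.3076  0.1765] rot [3.1414 0.0012 1.4747] j [-0.62  0.44  1.49 -0.    1.2  -0.52] F [-0.2 -0.1 -0.4] gap 0.0046
plate x at tcp y 0.5315655136540949 0.08209040077410591 ends y [-0.2846 -0.3263]
plate x at tcp y 0.5677195158910685 0.09733396364098656 ends y [-0.2881 -0.3297]
plate x at tcp y 0.6038160292798859 0.09434805928962511 ends y [-0.2915 -0.3332]
rail outer [ 0.5717 -0.2653  0.058 ]
rail outer [ 0.5649 -0.3515  0.058 ]
card end top [ 0.0299 -0.0001 -0.0296]
```

Call:
{"fn": "carry_out", "kwargs": {"steps": [[1,0.0008,-0.0009,0.02,0,0,0],[1,0,0,0.0285,0,0,0],[1,0,0,0,0,0,0],[1,0,0,0,0,0,0],[1,0,0,0.005,0,0,0],[1,0,0,0.005,0,0,0],[1,0,0,0,0,0,0]]}}

```text
time_s: 73.32
position: [0.5508, -0.3067, 0.1178]
tcp_rot: [3.141, 0.001, 1.475]
wrist_force: [0.3, 0.7, -0.6]
finger_gap: 0.0046
```

Call:
{"fn": "carry_out", "kwargs": {"steps": [[1,0,0,0.005,0,0,0],[1,0,0,0.005,0,0,0],[1,0,0,0,0,0,0]]}}

```text
time_s: 73.7
position: [0.5507, -0.3066, 0.1074]
tcp_rot: [3.141, 0.001, 1.475]
wrist_force: [-0.4, 0.2, 0.0]
finger_gap: 0.0046
```

Call:
{"fn": "carry_out", "kwargs": {"steps": [[1,0,-0.0006,0.008,0,0,0],[1,0,0,0.008,0,0,0],[1,0,0,0.008,0,0,0],[1,0,0,0.008,0,0,0],[1,0,0,0.005,0,0,0],[1,0,0,0,0,0,0]]}}

```text
time_s: 74.45
position: [0.5502, -0.3067, 0.0705]
tcp_rot: [3.141, 0.001, 1.475]
wrist_force: [0.1, 0.6, -0.7]
finger_gap: 0.0053
```

Call:
{"fn": "carry_out", "kwargs": {"steps": [[1,0,0,0.002,0,0,0],[1,0,0,0.002,0,0,0],[1,0,0,0,0,0,0]]}}

```text
time_s: 74.82
position: [0.5504, -0.3069, 0.067]
tcp_rot: [3.141, 0.001, 1.475]
wrist_force: [0.5, 0.0, -0.9]
finger_gap: 0.0049
```

Call:
{"fn": "carry_out", "kwargs": {"steps": [[1,0,0,0.001,0,0,0],[1,0,0,0.0007,0,0,0],[1,0,0,0,0,0,0]]}}

```text
time_s: 75.2
position: [0.5506, -0.307, 0.0663]
tcp_rot: [3.14, 0.002, 1.475]
wrist_force: [-1.0, 1.2, 7.4]
finger_gap: 0.0049
```

```bash
python3 - <<'E'
from h import *
st()
E
```

```text
t 75.20 pos [ 0.5506 -0.307   0.0663] rot [3.14   0.0018 1.4752] j [-0.62  0.57  1.59 -0.    0.98 -0.52] F [-1.   1.2  7.4] gap 0.0049
```

The card bottomed with 7 N at the same TCP height as in the stand, so it is seated. I'll release it and go to the lock tab.

Call:
{"fn": "carry_out", "kwargs": {"steps": [[0.6,0,0,-0.0005,0,0,0],[0.5,0,0,0,0,0,0],[0.5,0,0,0,0,0,0],[0.5,0,0,-0.03,0,0,0],[0.5,0,0,-0.06,0,0,0],[0.5,0,0,-0.06,0,0,0],[0.5,0.0563,-0.0161,0,0,0,0],[0.5,0.0563,-0.0161,0,0,0,0],[0.5,0.0563,-0.0161,0,0,0,0],[0.5,0.0563,-0.0161,0,0,0,0]]}}

```text
time_s: 76.45
position: [0.5072, -0.0747, 0.2155]
tcp_rot: [3.14, 0.001, 1.475]
wrist_force: [1.2, 0.5, -0.2]
finger_gap: 0.0437
```

Call:
{"fn": "carry_out", "kwargs": {"steps": [[0.5,0.0563,-0.0161,0,0,0,0],[0.5,0.0563,-0.0161,0,0,0,0],[0.5,0.0563,-0.0161,0,0,0,0],[0.5,0.0563,-0.0161,0,0,0,0],[0.5,0.0563,-0.0161,0,0,0,0],[0.5,0.0563,-0.0161,0,0,0,0],[0.5,0,0,0,0,0,0],[0.5,0,0,0,0,0,0]]}}

```text
time_s: 77.45
position: [0.4436, 0.2688, 0.2146]
tcp_rot: [3.141, 0.002, 1.476]
wrist_force: [-0.1, 0.3, -0.3]
finger_gap: 0.0438
```

```bash
python3 - <<'E'
from h import *
s=st(); p,im=snap("wrist","w21.png")
n,l,q,c=cv2.connectedComponentsWithStats((im.max(2)<60).astype(np.uint8))
for i in range(1,n):
    if 150<q[i,4]<3000: print("dark",np.round(c[i]),q[i],rect(p,l==i,.053))
print(pin("wrist","lock_tab"),pin("wrist","carrier1_mid"))
to((.4338,.3266,.022),1.471)
eyes.snapshot("scene"); print("card",pin("scene","card1_mid"))
eyes.snapshot("top"); print("card",pin("top","card1_mid"))
E
```

```text
t 77.45 pos [0.4436 0.2688 0.2146] rot [3.1408 0.0023 1.4763] j [ 0.41  0.25  1.69 -0.    1.2   0.51] F [-0.1  0.3 -0.3] gap 0.0438
dark [333.  52.] [313  15  56  47 173] (array([0.5363, 0.3909]), 53, 39, -6.2)
dark [348.  34.] [337  22  23  25 467] (array([0.5423, 0.3942]), 21, 21, 88.2)
dark [324. 107.] [309  96  57  41 209] (array([0.5294, 0.3202]), 54, 39, -5.0)
dark [240. 117.] [236 105   9  26 230] (array([0.4345, 0.3277]), 24, 8, 84.0)
dark [343. 119.] [333 109  22  22 384] (array([0.5363, 0.3163]), 21, 20, -5.0)
dark [481. 200.] [ 449  170   63   58 2713] (array([0.6858, 0.2159]), 69, 56, 8.8)
dark [336. 193.] [326 184  21  19 313] (array([0.5271, 0.2408]), 21, 20, -5.4)
dark [ 17. 361.] [   0  336   42   48 1650] (array([0.1043, 0.0475]), 85, 60, 80.4)
dark [492. 361.] [ 466  336   46   48 1839] (array([ 0.7385, -0.0122]), 80, 71, 80.9)
[([0.433, 0.328, 0.037], 0.71)] [([0.542, 0.317, 0.024], 0.83), ([0.432, 0.327, 0.036], 0.6)]
shift [ 0.0579 -0.0162  0.1927] turn [0.001 0.002 0.002] shift if turned first [ 0.0575 -0.0162  0.1928]
card [([0.55, -0.305, 0.05], 0.69)]
card [([0.554, -0.306, 0.052], 0.55)]
```

Call:
{"fn": "carry_out", "kwargs": {"steps": [[0.5,0.029,-0.0079,0.03,0,0,0.002],[0.5,0.029,-0.0079,0.03,0,0,0.002],[0.5,0,0,0.05,0,0,0],[0.5,0,0,0,0,0,0],[0.5,0,0,0.05,0,0,0],[0.5,0,0,0.03,0,0,0],[0.5,0,0,0,0,0,0]]}}

```text
time_s: 78.68
position: [0.4336, 0.3272, 0.0247]
tcp_rot: [-3.141, 0.003, 1.47]
wrist_force: [-0.3, 0.0, 0.4]
finger_gap: 0.0439
```

Call:
{"fn": "carry_out", "kwargs": {"steps": [[1,0,0,0,0,0,0],[1,0,0,0,0,0,0],[1,0,0,0,0,0,0],[1,0,0,0,0,0,0],[1,0,0,0,0,0,0],[1,0,0,0,0,0,0]]}}

```text
time_s: 79.42
position: [0.4344, 0.3284, 0.0255]
tcp_rot: [3.14, 0.001, 1.471]
wrist_force: [-0.1, -0.8, 7.0]
finger_gap: 0.0098
```

```bash
python3 - <<'E'
from h import *
st()
E
```

```text
t 79.42 pos [0.4344 0.3284 0.0255] rot [3.1396 0.0009 1.4712] j [ 0.52  0.54  1.82 -0.    0.79  0.62] F [-0.1 -0.8  7. ] gap 0.0098
```

Call:
{"fn": "carry_out", "kwargs": {"steps": [[1,0,-0.005,0,0,0,0],[1,0,-0.005,0,0,0,0],[1,0,-0.005,0,0,0,0],[1,0,-0.005,0,0,0,0],[1,0,-0.005,0,0,0,0],[1,0,-0.003,0,0,0,0],[1,0,-0.001,0,0,0,0],[1,0,0,0,0,0,0]]}}

```text
time_s: 80.42
position: [0.4075, 0.3311, 0.0255]
tcp_rot: [3.136, 0.001, 1.472]
wrist_force: [6.0, -5.0, 4.3]
finger_gap: 0.0097
```

Call:
{"fn": "carry_out", "kwargs": {"steps": [[1,0,-0.001,0,0,0,0],[1,0,-0.001,0,0,0,0],[1,0,0,0,0,0,0]]}}

```text
time_s: 80.8
position: [0.4057, 0.3313, 0.0255]
tcp_rot: [3.136, 0.0, 1.472]
wrist_force: [7.5, -5.5, 4.5]
finger_gap: 0.0098
```

Call:
{"fn": "carry_out", "kwargs": {"steps": [[1,0,-0.001,0,0,0,0],[1,0,-0.001,0,0,0,0],[1,0,-0.001,0,0,0,0],[1,0,0,0,0,0,0]]}}

```text
time_s: 81.3
position: [0.4043, 0.3315, 0.0255]
tcp_rot: [3.134, 0.0, 1.473]
wrist_force: [11.6, -7.6, 0.1]
finger_gap: 0.0099
```

```bash
python3 - <<'E'
from h import *
st()
E
```

```text
t 81.30 pos [0.4043 0.3315 0.0255] rot [3.1335 0.0003 1.4725] j [ 0.56  0.51  1.87 -0.01  0.75  0.66] F [11.6 -7.6  0.1] gap 0.0099
```

Call:
{"fn": "carry_out", "kwargs": {"steps": [[1,0,-0.0015,0,0,0,0],[1,0,0,0,0,0,0]]}}

```text
time_s: 81.55
position: [0.4043, 0.3315, 0.0256]
tcp_rot: [3.131, 0.0, 1.473]
wrist_force: [16.2, -10.5, -2.4]
finger_gap: 0.01
```

Call:
{"fn": "carry_out", "kwargs": {"steps": [[1,0,0.006,0,0,0,0],[1,0,0.007,0,0,0,0],[1,0,0.007,0,0,0,0],[1,0,0.007,0,0,0,0],[1,0,0.006,0,0,0,0],[1,0,0.001,0,0,0,0],[1,0,0,0,0,0,0],[1,0,0,0,0,0,0]]}}

```text
time_s: 82.55
position: [0.4337, 0.3285, 0.0255]
tcp_rot: [3.138, 0.001, 1.471]
wrist_force: [2.8, -2.0, 5.5]
finger_gap: 0.0095
```

```bash
python3 - <<'E'
from h import *
st()
E
```

```text
t 82.55 pos [0.4337 0.3285 0.0255] rot [3.1381 0.0007 1.4714] j [ 0.52  0.53  1.82 -0.    0.78  0.62] F [ 2.8 -2.   5.5] gap 0.0095
```

The stop is confirmed: 16 N with no further motion. The slide is back to about home. I'll release it, retreat and check everything.

Call:
{"fn": "carry_out", "kwargs": {"steps": [[0.6,0,0,0,0,0,0],[0.5,0,0,0,0,0,0],[0.5,0,0,0,0,0,0],[0.5,0,0,-0.03,0,0,0],[0.5,0,0,-0.06,0,0,0],[0.5,0,0,-0.06,0,0,0],[0.5,-0.05,0,-0.05,0,0,0],[0.5,-0.05,0,-0.03,0,0,0],[0.5,0,0,0,0,0,0],[0.5,0,0,0,0,0,0]]}}

```text
time_s: 83.8
position: [0.4225, 0.2351, 0.2487]
tcp_rot: [3.141, 0.001, 1.47]
wrist_force: [-0.0, 0.6, -1.0]
finger_gap: 0.0439
```

```bash
python3 - <<'E'
from h import *
s=st(); p,im=snap("wrist","w22.png")
n,l,q,c=cv2.connectedComponentsWithStats((im.max(2)<75).astype(np.uint8))
for i in range(1,n):
    if 100<q[i,4]<3000: print("dark",np.round(c[i]),q[i,4],rect(p,l==i,.053)[:1],rect(p,l==i,.036))
print(pin("wrist","lock_tab"))
for c in ("scene","top"):
    snap(c,c+"9.png")
    for t in ("carrier1_mid","card1_mid","reagent","mouse","tip_box","lock_tab"): print(c,t,pin(c,t))
a=cv2.imread("pics/top9.png")[110:250,130:410]; b=cv2.imread("pics/scene9.png")[130:310,60:400]
cv2.imwrite("pics/end.png",np.vstack([cv2.resize(a,(680,300)),cv2.resize(b,(680,300))]))
E
```

```text
t 83.80 pos [0.4225 0.2351 0.2487] rot [3.141  0.0011 1.4704] j [ 0.37  0.16  1.72 -0.    1.26  0.47] F [-0.   0.6 -1. ] gap 0.0439
dark [342.  25.] 166 (array([0.5348, 0.3826]),) (array([0.5398, 0.3858]), 57, 29, -5.1)
dark [357.   6.] 291 (array([0.5419, 0.3891]),) (array([0.5472, 0.3927]), 23, 15, -4.7)
dark [323.  83.] 127 (array([0.504 , 0.3185]),) (array([0.5075, 0.3187]), 42, 7, 82.8)
dark [257.  82.] 191 (array([0.4342, 0.3269]),) (array([0.4343, 0.3275]), 25, 9, 84.1)
dark [353.  84.] 352 (array([0.5357, 0.3152]),) (array([0.5408, 0.3152]), 23, 21, -5.2)
dark [335. 139.] 212 (array([0.5211, 0.2447]),) (array([0.5255, 0.2414]), 58, 41, -5.5)
dark [483. 164.] 2518 (array([0.6862, 0.212 ]),) (array([0.6984, 0.2071]), 75, 57, 8.8)
dark [346. 155.] 294 (array([0.5269, 0.2392]),) (array([0.5315, 0.2356]), 23, 22, -5.5)
dark [492. 360.] 1829 (array([ 0.7379, -0.0855]),) (array([ 0.7525, -0.1046]), 113, 67, -82.5)
[([0.435, 0.328, 0.04], 0.91)]
scene carrier1_mid [([0.541, 0.314, 0.024], 0.49)]
scene card1_mid [([0.551, -0.302, 0.047], 0.55)]
scene reagent []
scene mouse [([0.725, 0.207, -0.001], 0.62)]
scene tip_box [([0.794, -0.047, 0.002], 0.75), ([0.547, 0.395, 0.014], 0.73)]
scene lock_tab [([0.432, 0.331, 0.039], 0.59), ([0.546, 0.397, 0.026], 0.42)]
top carrier1_mid [([0.541, 0.317, 0.024], 0.51)]
top card1_mid [([0.549, -0.309, 0.051], 0.44), ([0.539, 0.316, 0.01], 0.2)]
top reagent [([0.292, -0.43, -0.001], 0.67)]
top mouse [([0.724, 0.208, 0.002], 0.76), ([0.537, 0.316, 0.012], 0.57)]
top tip_box [([0.79, -0.046, -0.002], 0.88)]
top lock_tab []
```

View pics/end.png

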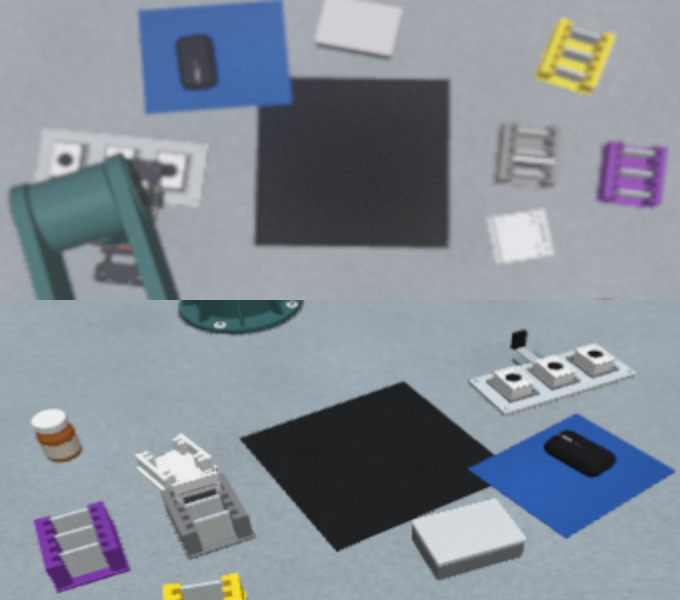

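The end view shows all three windows up in the nests, at (513,377), (555,366) and (595,355) in the lower half. The card stands in the grey rack at (200,490), the tab is home, and the jar, mouse and tip box are where they were.

```bash
python3 -c "
from cell import r
print(r.close_job())"
```

```text
the job is handed in; nothing more can be done
None
```

The deck is ready and the job is handed in, at about 84 s on the robot's clock; the hand-in gave no verdict.

- **Carriers:** Three were there. One was right way up and went straight into a nest. The other two were upside down; I turned each over in two quarter turns on the bench and then set it in its own nest.
- **Card:** Only one card was there. It went into the free slot of the grey rack nearer the supply stand.
- **Locking slide:** With everything loaded, I pulled it to its hard stop, guided it back and let go.

**Last checks**
- **Carriers:** All three windows face up, and each measures within about 3 mm of its nest centre. I judged "fully down" from the pictures and the gripper height at release, as I have no direct height reading.
- **Card:** It bottomed with about 7 N, at the same gripper height as in the stand. The cameras put its centre at 47–51 mm, against 51 mm expected.
- **Slide:** At the stop the pull rose to about 16 N with no further motion, after about 30 mm of travel. The tab then measured within about 1 mm of its starting place.
- **Bystanders:** The mouse and tip box are unmoved. The jar was found only by the top camera, within 2 mm of its start, but it also shows in the scene picture.

**What went wrong:** After its first quarter turn, one carrier was found lying flat again about 8 cm away. Either it toppled on release or this was the announced knock; I repeated that turn and it held. I also viewed 16 pictures, two over the budget of 14.

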